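Load the rice cakes into the warming cabinet

TASK

Switch the warming cabinet off at its isolator lever (away from you is off, towards you is on), then lift the lid, flip up the stay so that the lid stands propped on it, and put every rice cake from the board flat on the cabinet's floor, side by side; handle the cakes gently, with a light grip. Then fold the stay right down, let the lid go fully shut and only then switch the isolator back on. Never have the lid open with the isolator on, and leave the cup and the other things alone.

Things in the scene. Friction and masses are not known exactly. Their poses are not given: they have to be found in the camera images.
- lever (a joint): The isolator's lever. 0 = ON (leaning to the isolator's own -x, roughly towards the robot), 1.2 = OFF (leaning to its own +x, away from the robot), upright at 0.6. It is top-heavy and falls over centre to the nearer end, where its weight holds it (about 2 N at the bar starts it). It starts ON.
- lever_grip (a point): Centre of the dark steel crossbar at the lever's top: a round bar 22 mm thick, 82 mm long, lying along the isolator's y axis; 100 mm from the lever's hinge. The lever below it is a 12 mm steel rod.
- lever_hinge (a point): On the lever's hinge line, 62 mm above the table, at the middle of the isolator: a grey box 130 x 100 x 55 mm fixed to the table, with two steel cheeks up to 75 mm at the hinge. Axes are the isolator's: z up, the hinge line along y, the lever swings from -x (ON) to +x (OFF). It may stand on either side of the warmer.
- warmer: Warming cabinet, an open steel well fixed to the table: 262 mm (x) by 322 mm (y) outside, rim 90 mm above the table, walls 6 mm, its floor 15 mm above the table. Origin: centre of its underside on the table; x points away from the robot (to the lid's hinge), y to the left, z up. With the lid propped, the space above the well beyond its own x = +0.03 is under the leaning lid and the stay stands at its left wall.
- lid (a joint): The warmer's clear lid with aluminium frame, 262 x 326 x 8 mm, 0.45 kg, hinged along the far rim. 0 = shut, grows as it is lifted, stop at 1.45 (nearly upright). The hinge is damped (soft-closing, 3.5 N m s/rad): let go, the lid does not stay but sinks by itself, from 1.4 to shut in some 20 to 25 s; it may also be guided down. On the raised stay it rests at about 1.3.
- lid_handle (a point): Centre of the lid's handle bar: 10 mm round, 120 mm long, along the warmer's y, its axis 42 mm off the lid's top face, 235 mm from the hinge line towards the robot. The frame is the lid's (x, y along the warmer's when shut).
- lid_hinge (a point): Middle of the lid's hinge line (along the warmer's y), 131 mm from the warmer's middle, 91 mm above the table; axes those of the warmer.
- stay (a joint): The lid's stay, a 10 mm dark steel rod 205 mm long, hinged inside the well at its left wall so that it swings in the warmer's y-z plane. 0 = folded, lying across the well under the lid, pointing to the right (-y); 1.57 = standing up, stop at 1.6. Friction (0.12 N m) keeps it where it is left. Raised, its tip carries the lid from below; raising it also pushes a partly sunk lid up.
- stay_tab (a point): Grip point on the stay's tab: a 12 mm round bar that sticks out 95 mm from the rod towards the robot, parallel to the hinge axis (the warmer's x), 130 mm from the hinge; this point is 10 mm from the tab's free end. Folded, it lies 75 mm above the table, inside the well; raised, 205 mm above the table at the left wall. A hand that leans back towards the robot here keeps clear of the lid, which leans over as it sinks.
- stay_hinge (a point): The stay's hinge, 75 mm above the table; hinge axis = this frame's x (the warmer's axes). The rod's plane lies 55 mm nearer the robot than the lid's hinge line.
- warmer_row (a point): A point on the well's floor (15 mm above the table), 45 mm nearer the robot than its middle: the line through it along the warmer's y is clear of the propped lid from above. Up to four cakes fit on it 66 mm apart, from y = -0.118 to y = +0.08.
- cup_mid (a point): Half-way up a blue-glazed tea cup, 68 mm wide, 60 mm high, that stands on the board among the cakes. Not part of the job.
- cake1_mid (a point): Centre of a firm rice cake: a pale, flat round cake 58 mm across and 38 mm high (the side upright from 8 to 30 mm), the same either way up, 70 to 140 g. Starts on the thin wooden board (270 x 200 x 6 mm, beside the warmer, on the side away from the isolator). May be absent. Its frame's z is the cake's axis; it lasts a light grip (up to 30 N on each finger), not a hard one.
- cake2_mid (a point): Centre of a firm rice cake: a pale, flat round cake 58 mm across and 38 mm high (the side upright from 8 to 30 mm), the same either way up, 70 to 140 g. Starts on the thin wooden board (270 x 200 x 6 mm, beside the warmer, on the side away from the isolator). May be absent. Its frame's z is the cake's axis; it lasts a light grip (up to 30 N on each finger), not a hard one.
- cake3_mid (a point): Centre of a firm rice cake: a pale, flat round cake 58 mm across and 38 mm high (the side upright from 8 to 30 mm), the same either way up, 70 to 140 g. Starts on the thin wooden board (270 x 200 x 6 mm, beside the warmer, on the side away from the isolator). May be absent. Its frame's z is the cake's axis; it lasts a light grip (up to 30 N on each finger), not a hard one.
- cake4_mid (a point): Centre of a firm rice cake: a pale, flat round cake 58 mm across and 38 mm high (the side upright from 8 to 30 mm), the same either way up, 70 to 140 g. Starts on the thin wooden board (270 x 200 x 6 mm, beside the warmer, on the side away from the isolator). May be absent. Its frame's z is the cake's axis; it lasts a light grip (up to 30 N on each finger), not a hard one.
- jar: Bystander: glass jar, 110 mm high; origin at its underside. Leave alone.
- flask: Bystander: white bottle, 170 mm high; origin at its underside. Leave alone.
- paddle: Bystander: wooden paddle lying flat; origin at its underside. Leave alone.
Things that resemble listed ones, but are neither listed nor needed, are in the scene too. There is more than one size of the part that bears lever; the job needs the middle-sized.

How it is judged:
By the outcome, as a careful person would: the job done as asked, in the order asked, and still so for the second after the job is handed in, with the robot touching nothing.
Of cake1, cake2, cake3, cake4 only 2 to 4 are there at a start; the rules pass over those that are not, and their reading is None.
At some moment in a run one of cake1, cake2, cake3, cake4 may be knocked a few centimetres aside while the robot is not near it.
Once in a run the grip may slacken for a moment while it holds something.
It also fails if it takes over 210 s, if anything falls off the work surface, if the arm or the gripper's body presses on something with over 40 N, if the wrist force passes 120 N, or if a joint passes its speed limit or range.

ROBOT

A 7-joint arm with a two-finger parallel gripper is mounted at the origin on the work surface. World frame = base frame: x ahead of the robot, y to its left, z up, the work surface at z = 0. Lengths are in m, angles in rad, forces in N, time in s.
With the tool pointing down it reaches from about 0.425 to 0.95 m from the base axis. Payload 4.7 kg.
Tool frame: the origin (TCP) lies at the very end of the fingers, on their centre line; the grasp point (between the pads) lies env.grip_point_offset behind it (env.grip_point_offset is the distance from the TCP to the grasp point, in m); z points along the fingers, y is the line along which they close (so a half turn about z gives the same grasp; the last joint's range is limited). The gripper opens to 85 mm and grips with 20 to 120 N. Pads are 22 mm wide; open, the fingers measure 114 mm over their backs; the gripper's body (76 mm by 85 mm) begins 54 mm behind the grasp point. The pads swing forward as they close: fully open they stand 13 mm farther back than shut.
Start: joints at [1.092, 0.469, -0.049, 1.532, 0.024, 1.141, -0.082], TCP at [0.294, -0.608, 0.231] pointing down, gripper open.
Joint ranges: [-2.59, 2.59], [-0.33, 1.99], [-1.39, 1.29], [0.1, 2.45], [-1.04, 4.18], [0.21, 1.99], [-2.66, 2.66]. Speed limits (rad/s): [2.57, 2.57, 3.14, 3.14, 3.14, 3.14, 3.14].

INTERFACE

Orientations are given as a 3x3 rotation matrix whose columns are the frame's x, y, z axes.
In Python, from bench import env, viewer gives the robot as it stands.
- The arm moves only by the tool step_arm, never from a script. Its argument "increments" is a list that holds one entry, the list of rows, each a list of 6 numbers: the shift along the world's x, y, z normalised to -1 to 1, where 1 is 0.1 m, then the turn, a rotation vector about the world's x, y, z normalised to -1 to 1, where 1 is 90 degrees. In form: [[[tx, ty, tz, ax, ay, az], ...]]. A call has exactly 5 rows; each row is the pose to reach, as a shift and turn from the pose commanded when the call began; what a row does not reach only later rows make up. A row lasts 1/8 s, in which the tool goes at most 62.5 mm and 10.7 degrees, less where a joint would pass 70% of its speed; a pose out of reach is approached as far as the arm can. A call with a number of a shift or a turn outside -1 to 1 is refused whole. A call with a gripper value outside its range is refused whole. "hand" is the opening, from 0 (shut) to 1 (fully open), set as the call begins (left out, the last holds). The fingers move at their own pace and stop on an object; "force" is the grip in N (left out, the last holds). Time passes only in rows, so rows that repeat a pose let the fingers close, or fill a call up. It gives the time, the measured TCP pose, the force, the opening and the grip force at its end, in the units of the state.
- env.read_state(): the state, without advancing time (a new reading comes with each control period).
- viewer.grab_frame(name): name is "scene" or "top"; returns a dict with "img" (480x640x3 uint8, blue, green, red), "range_z" (480x640 float32, m along the optical axis (not along the pixel's ray), 0 where there is no reading), "fov_y" (degrees; the focal length in pixels is half the picture's height over the tangent of half this angle, whatever the lens; pixels are square), "cx", "cy" (the principal point, pixels), "origin" and "orientation" of the camera in the world. Camera axes: x right, y up, looking along -z (the intrinsics and any distortion apply to the point x, -y, -z); pixel columns grow to the right and rows downward; lengths in m; the calibration is good to about 2 mm. A picture is of the moment at which its call begins.
- env.sign_off(): hands the job in; it is judged then, once.
The state is a dict: "time_s": time; "joint_pos": joint angles; "qd": joint speeds; "tau": joint torques, N m; "eef_pos": TCP position; "tcp_rot": TCP orientation; "force": force on the tool from outside, world axes, zero at the start; "moment": the same for the moment, N m; "opening": finger opening in m; "grip_force": force on a finger pad.
Only numpy, scipy, OpenCV 4.12 (cv2) and the standard library are available. Lean on these libraries where they do the work, as an engineer would, in place of code of your own. Each camera call takes 0.05 s, during which the arm holds its last target. There are 200 camera calls.

## Working session

There is one attempt and no reset: what is moved stays moved. The work goes in short steps, Python scripts to look and compute and a tool call to move; the robot and the scene stay as the last step left them, time stands still between calls to the robot, and variables do not carry over. Pictures are saved under pics/ and viewed, at most 14 in all, crops included, and the job is handed in when it is done.

Besides the shell and the picture viewer there is one more tool, called as name(argument=value, ...) on one line, values as JSON. step_arm: Moves the arm, as the interface text tells. Its arguments: {"type":"object","properties":{"increments":{"type":"array"},"hand":{"type":"number"},"force":{"type":"number"}},"required":["increments"]}

```bash
ls; mkdir -p pics; cat > h.py <<'E'
import numpy as np, cv2
from bench import env, viewer
def grab(n):
    f=viewer.grab_frame(n); f['f']=240/np.tan(np.radians(f['fov_y'])/2); return f
def pts(f):
    v,u=np.mgrid[0:480,0:640].astype(float); d=f['range_z']
    P=np.stack([(u-f['cx'])/f['f']*d,-(v-f['cy'])/f['f']*d,-d],-1)
    W=P@np.array(f['orientation']).T+np.array(f['origin']); W[d==0]=np.nan; return W
def ray(f,u,v,z):
    r=np.array(f['orientation'])@np.array([(u-f['cx'])/f['f'],-(v-f['cy'])/f['f'],-1]); o=np.array(f['origin'])
    return o+r*(z-o[2])/r[2]
E
python3 - <<'E'
from h import *
for n in('top','scene'):
    f=grab(n); cv2.imwrite(f'pics/{n}0.png',f['img']); print(n,{k:v for k,v in f.items() if k not in('img','range_z')}); np.savez(f'pics/{n}0.npz',W=pts(f))
print(env.read_state(), env.grip_point_offset)
E
```

```text
pics
top {'fov_y': 54.22062580439084, 'cx': 315.4567631868236, 'cy': 243.58371231908006, 'origin': array([ 0.26346285, -0.05276811,  1.35155224]), 'orientation': array([[ 4.00127006e-02,  9.69779526e-01, -2.40679570e-01],
       [-9.99198889e-01,  3.86535246e-02, -1.03675158e-02],
       [-7.51090844e-04,  2.40901591e-01,  9.70549256e-01]]), 'f': np.float64(468.7930315581893)}
scene {'fov_y': 46.00606040639543, 'cx': 321.7795019467382, 'cy': 250.18012358066443, 'origin': array([ 1.19527509, -1.03757604,  1.0596894 ]), 'orientation': array([[ 0.83573631, -0.34305825,  0.42878416],
       [ 0.54909512,  0.53099691, -0.64539665],
       [-0.00627442,  0.7748247 ,  0.63214501]]), 'f': np.float64(565.3214392426889)}
{'time_s': 0.1, 'joint_pos': array([ 1.09212151,  0.46939123, -0.04860358,  1.53356062,  0.02409063,
        1.14103946, -0.08229399]), 'qd': array([-1.15134303e-03, -1.84671166e-03, -3.79862138e-05, -1.32737541e-03,
       -2.37444080e-04, -6.03459564e-04, -4.13134230e-04]), 'tau': array([ 1.78715341e-04, -5.11517859e+01, -4.71449713e-02, -2.38390768e+01,
        1.07914367e-02,  4.38742121e-03,  1.39290179e-05]), 'eef_pos': array([ 0.29325292, -0.60738064,  0.23035175]), 'tcp_rot': array([[ 9.00528261e-01,  4.34796682e-01, -8.34975284e-04],
       [ 4.34797481e-01, -9.00526823e-01,  1.60982034e-03],
       [-5.19730969e-05, -1.81273386e-03, -9.99998356e-01]]), 'force': array([ 1.22954822,  0.69849114, -0.27653459]), 'moment': array([-0.02200952, -0.05316167,  0.03682411]), 'grip_force': 0.0, 'opening': 0.08529238458423517} 0.0187
```

View pics/top0.png

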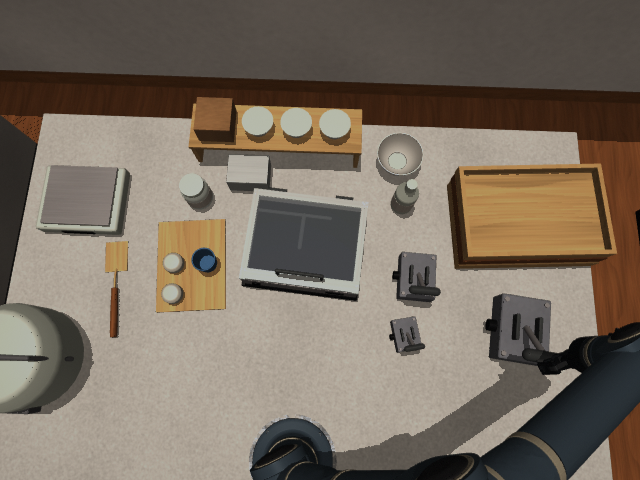

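View pics/scene0.png

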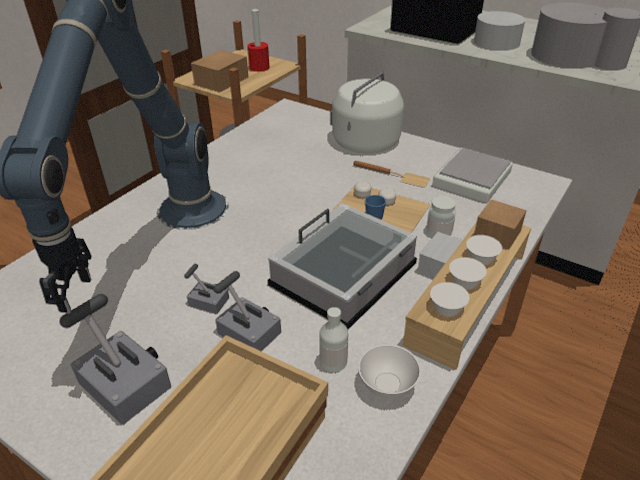

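Top view: three lever boxes, small (405,335), middle (415,277) and large (520,328). The middle one should be 130x100 mm with an 82 mm bar. Two cakes at (173,263) and (172,294), the cup at (204,260), the warmer with its handle at (300,275), and the stay under the lid at (302,215). I'll measure next.

```bash
cat > m.py <<'E'
from h import *
Wt=np.load('pics/top0.npz')['W']; Ws=np.load('pics/scene0.npz')['W']
def rect(P):
    r=cv2.minAreaRect((P[:,:2]*1000).astype(np.float32)); return [np.round(x,1) for x in (r[0],r[1],r[2])]
def sel(W,u0,u1,v0,v1,z0,z1):
    m=np.zeros(W.shape[:2],bool); m[v0:v1,u0:u1]=1
    m&=(W[...,2]>z0)&(W[...,2]<z1); return W[m]
E
python3 - <<'E'
from m import *
print('table z', np.nanmedian(sel(Wt,200,240,330,400,-.05,.05)[:,2]))
for n,b in (('mid',(390,445,240,310)),('small',(385,430,310,360)),('large',(480,560,285,375))):
    P=sel(Wt,*b,.02,.3); h=np.percentile(P[:,2],50); print(n,'medz',h,'max',P[:,2].max())
    q=sel(Wt,*b,h-.006,h+.006); print(' top rect',rect(q),len(q))
    q=P[P[:,2]>h+.03]; print(' bar',rect(q),q.mean(0),len(q))
q=sel(Wt,230,375,180,305,.075,.115); print('warmer',rect(q),len(q),np.median(q[:,2]))
q=sel(Wt,265,335,260,290,.12,.16); print('handle',rect(q),q.mean(0),len(q),q[:,2].max())
# rows: far edge etc
for n,b in (('c1',(160,187,250,274)),('c2',(160,187,282,308)),('cup',(190,220,245,275))):
    q=sel(Wt,*b,.015,.1); print(n,rect(q),q[:,2].max(),len(q))
q=sel(Ws,345,405,175,215,.015,.07); print('scene cakes n',len(q))
f=cv2.imread('pics/top0.png'); s=cv2.imread('pics/scene0.png')
a=cv2.resize(f[180:360,150:450],None,fx=2.6,fy=2.6,interpolation=3)
cv2.imwrite('pics/crop1.png',a)
E
```

```text
table z -0.0013100298619665995
mid medz 0.05423696280038248 max 0.1597937152783171
 top rect [array([ 506.2, -329.3]), array([100.7, 129.7]), np.float64(86.9)] 1165
 bar [array([ 450.8, -327.5]), array([65.3, 66.1]), np.float64(44.4)] [ 0.45310906 -0.32497913  0.14507851] 300
small medz 0.03692526593820333 max 0.11056510581403556
 top rect [array([ 344.4, -300.2]), array([87.3, 69. ]), np.float64(12.1)] 598
 bar [array([ 306.8, -307.1]), array([44.5, 38.6]), np.float64(63.1)] [ 0.30885951 -0.30646503  0.09889132] 142
large medz 0.07325380084857613 max 0.2999958531704645
 top rect [array([ 368.3, -610.4]), array([136.7, 175.5]), np.float64(83.4)] 2357
 bar [array([ 317.9, -590.3]), array([ 86.7, 134.5]), np.float64(21.6)] [ 0.30433844 -0.58026231  0.19924928] 547
warmer [array([602.1,  -9.3]), array([327. , 295.5]), np.float64(84.9)] 10850 0.09614013584825054
handle [array([4.823e+02, 1.000e-01]), array([127.4,  10.4]), np.float64(84.8)] [0.4818189  0.00052603 0.14284194] 192 0.15112898155001386
c1 [array([518.4, 368.2]), array([53.6, 56.4]), np.float64(2.9)] 0.04908805120635962 342
c2 [array([430.5, 361.6]), array([56.2, 55.6]), np.float64(67.4)] 0.050477470366733 359
cup [array([525.5, 274.3]), array([65.6, 65.5]), np.float64(82.6)] 0.07098819496264897 329
scene cakes n 766
```

View pics/crop1.png

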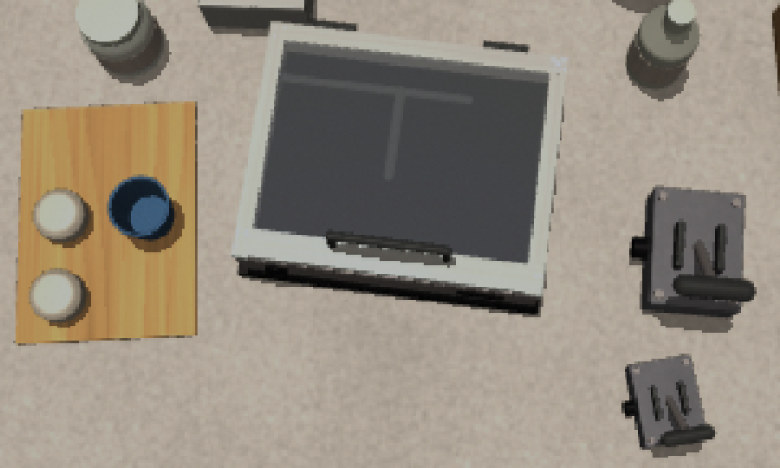

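Of the three, the isolator at crop (695,250), top (415,277), is the one: its box measures 130 x 101 mm with a 54 mm top. The small one is 87 x 69 mm and the large 175 x 137 mm. The bar is at (0.450,-0.327,0.145) against an expected (0.450,-0.326,0.1445), so they agree. There are two cakes on the board. Next I close the fingers and go to the near side of the bar.

step_arm(increments=[[[0,0.1,0.2,0,0,0],[0.05,0.3,0.4,0,0,0.06],[0.1,0.5,0.5,0,0,0.12],[0.2,0.75,0.5,0,0,0.18],[0.3,1.0,0.5,0,0,0.24]]], hand=0, force=20)

```text
time_s: 0.72
eef_pos: [0.324, -0.5067, 0.2831]
tcp_rot: [[0.675, 0.738, 0.001], [0.738, -0.675, -0.002], [-0.0, 0.002, -1.0]]
force: [-0.5, -0.4, 0.5]
opening: 0.0002
grip_force: 0.0
```

step_arm(increments=[[[0.1,0.2,0,0,0,0.05],[0.2,0.4,0,0,0,0.1],[0.3,0.6,0,0,0,0.15],[0.4,0.8,0,0,0,0.2],[0.45,1.0,0,0,0,0.24]]])

```text
time_s: 1.35
eef_pos: [0.3692, -0.4065, 0.282]
tcp_rot: [[0.355, 0.935, 0.001], [0.935, -0.355, -0.001], [-0.0, 0.001, -1.0]]
force: [-0.5, -0.9, 0.2]
opening: -0.0001
grip_force: 0.0
```

step_arm(increments=[[[0.1,0.3,0,0,0,0.05],[0.2,0.6,-0.1,0,0,0.1],[0.25,0.8,-0.3,0,0,0.15],[0.25,0.8,-0.6,0,0,0.19],[0.25,0.8,-0.9,0,0,0.19]]])

```text
time_s: 1.98
eef_pos: [0.394, -0.3263, 0.191]
tcp_rot: [[0.065, 0.998, 0.001], [0.998, -0.065, -0.0], [-0.0, 0.001, -1.0]]
force: [-0.2, 0.7, -0.6]
opening: -0.0002
grip_force: 0.0
```

step_arm(increments=[[[0,0,-0.3,0,0,0],[0,0,-0.6,0,0,0],[0.1,0,-0.62,0,0,0],[0.2,0,-0.62,0,0,0],[0.3,0,-0.62,0,0,0]]])

```text
time_s: 2.6
eef_pos: [0.4246, -0.328, 0.1308]
tcp_rot: [[0.068, 0.998, 0.0], [0.998, -0.068, -0.001], [-0.001, 0.0, -1.0]]
force: [-5.3, -0.4, 4.2]
opening: 0.0001
grip_force: 2.6
```

step_arm(increments=[[[0.1,0,0,0,0,0],[0.25,0,0.0,0,0,0],[0.4,0,0.0,0,0,0],[0.55,0,0,0,0,0],[0.7,0,0.0,0,0,0]]])

```text
time_s: 3.22
eef_pos: [0.4958, -0.3278, 0.1299]
tcp_rot: [[0.068, 0.998, 0.002], [0.998, -0.068, -0.0], [-0.0, 0.002, -1.0]]
force: [-0.3, 0.3, 0.1]
opening: 0.0003
grip_force: 0.0
```

step_arm(increments=[[[0.05,0,0,0,0,0],[0.12,0,0,0,0,0],[0.2,0,0,0,0,0],[0.0,0,0.1,0,0,0],[0.0,0,0.6,0,0,0]]])

```text
time_s: 3.85
eef_pos: [0.4888, -0.3275, 0.1869]
tcp_rot: [[0.07, 0.997, -0.009], [0.998, -0.07, 0.004], [0.003, -0.009, -1.0]]
force: [2.0, -0.7, 0.2]
opening: -0.0
grip_force: 0.0
```

```bash
python3 - <<'E'
from h import *
import m
print(env.read_state()['eef_pos'])
f=grab('scene'); cv2.imwrite('pics/s1.png',f['img'][250:350,180:310]); 
W=pts(f); q=m.sel(W,185,310,260,350,.12,.165); print(q.mean(0),len(q),m.rect(q))
g=grab('top'); W=pts(g); q=m.sel(W,390,450,230,320,.12,.17); print(q.mean(0) if len(q) else 0,len(q))
# stay/tab through the glass, pixels from crop
gray=cv2.cvtColor(g['img'],cv2.COLOR_BGR2GRAY)
for u,v in ((283/2.6+150,78/2.6+180),(472/2.6+150,100/2.6+180),(401/2.6+150,92/2.6+180),(388/2.6+150,180/2.6+180)): print(ray(g,u,v,.075))
E
```

```text
[ 0.48875557 -0.32746211  0.18692705]
[ 0.56886086 -0.39695307  0.13813853] 539 [array([ 589.3, -396.8]), array([199.9,  80. ]), np.float64(87.3)]
[ 0.56012662 -0.31819676  0.14816214] 176
[0.6723576  0.12641791 0.075     ]
[ 0.65538904 -0.0818779   0.075     ]
[ 0.66144205 -0.00387124  0.075     ]
[0.56195476 0.00557153 0.075     ]
```

The lever bar is now at x=0.560, so it is OFF. The stay rod measures 0.209 m, and the tab end is at about (0.562,0.006). Next is the lid handle.

step_arm(increments=[[[0,0.1,0.3,0,0,0],[0,0.3,0.5,0,0,0],[0,0.5,0.6,0,0,0],[0,0.75,0.6,0,0,0],[0,1.0,0.6,0,0,-0.01]]], hand=0.6)

```text
time_s: 4.58
eef_pos: [0.4929, -0.2256, 0.2491]
tcp_rot: [[0.083, 0.997, -0.001], [0.997, -0.083, 0.0], [0.0, -0.001, -1.0]]
force: [0.9, -0.3, 0.1]
opening: 0.0513
grip_force: 0.0
```

step_arm(increments=[[[0,0.25,0,0,0,0],[0,0.5,0,0,0,0],[0,0.7,0,0,0,0],[0,0.9,0,0,0,0],[0,1.0,0,0,0,0]]])

```text
time_s: 5.2
eef_pos: [0.4935, -0.1264, 0.2493]
tcp_rot: [[0.083, 0.997, -0.0], [0.997, -0.083, 0.0], [0.0, -0.0, -1.0]]
force: [0.2, 0.2, -1.4]
opening: 0.0513
grip_force: 0.0
```

step_arm(increments=[[[0,0.25,0,0,0,0],[0,0.5,0,0,0,0],[0,0.7,0,0,0,0],[0,0.9,0,0,0,0],[-0.05,1.0,0,0,0,0]]])

```text
time_s: 5.82
eef_pos: [0.4885, -0.027, 0.2493]
tcp_rot: [[0.083, 0.997, 0.0], [0.997, -0.083, 0.0], [0.0, 0.0, -1.0]]
force: [0.2, 0.5, 0.2]
opening: 0.0513
grip_force: 0.0
```

step_arm(increments=[[[0,0.25,-0.1,0,0,0],[-0.02,0.28,-0.3,0,0,0],[-0.02,0.28,-0.5,0,0,0],[-0.02,0.28,-0.7,0,0,0],[-0.02,0.28,-0.8,0,0,0]]])

```text
time_s: 6.45
eef_pos: [0.4858, -0.0006, 0.1683]
tcp_rot: [[0.085, 0.996, -0.002], [0.996, -0.085, -0.0], [-0.0, -0.002, -1.0]]
force: [0.3, 0.2, -0.1]
opening: 0.0511
grip_force: 0.0
```

```bash
python3 - <<'E'
from h import *
print(env.read_state()['eef_pos'])
f=grab('scene'); cv2.imwrite('pics/s2.png',cv2.resize(f['img'][120:320,200:440],None,fx=3,fy=3))
E
```

```text
[ 0.48582078 -0.00058292  0.16833481]
```

View pics/s2.png

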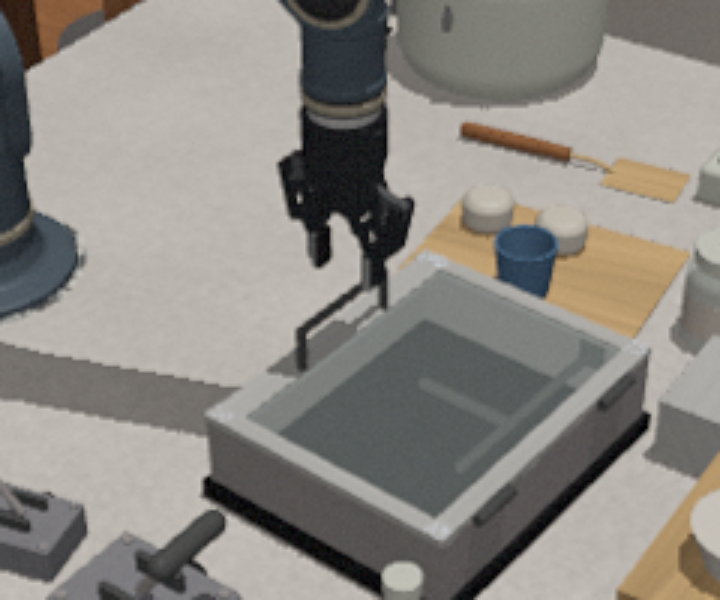

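The fingers straddle the handle at (345,290) in the crop. I'll descend, grip it, and print the lid arc.

step_arm(increments=[[[-0.04,0,-0.1,0,0,0],[-0.04,0,-0.25,0,0,0],[-0.04,0,-0.4,0,0,0],[-0.04,0,-0.46,0,0,0],[-0.04,0,-0.46,0,0,0]]])

```text
time_s: 7.12
eef_pos: [0.4823, 0.0002, 0.1228]
tcp_rot: [[0.084, 0.996, -0.001], [0.996, -0.084, 0.0], [0.0, -0.001, -1.0]]
force: [0.0, 0.3, 0.6]
opening: 0.0512
grip_force: 0.0
```

step_arm(increments=[[[0,0,0,0,0,0],[0,0,0,0,0,0],[0,0,0,0,0,0],[0,0,0,0,0,0],[0,0,0,0,0,0]]], hand=0, force=50)

```text
time_s: 7.75
eef_pos: [0.4805, 0.0003, 0.1236]
tcp_rot: [[0.084, 0.996, -0.004], [0.996, -0.084, -0.001], [-0.001, -0.004, -1.0]]
force: [-6.0, 0.7, 6.7]
opening: 0.0082
grip_force: 48.8
```

```bash
python3 - <<'E'
from h import *
print(env.read_state()['eef_pos'])
p=np.zeros(3)
for k in range(1,21):
    t=.07*k; D=.235*(1-np.cos(t))+.05*np.sin(t); Z=.235*np.sin(t)-.05*(1-np.cos(t))
    q=np.array([.996*D,-.086*D,Z]); print(round(t,2),np.round((q-p)*10,3)); 
    if k%5==0:p=q
E
```

```text
[4.80515035e-01 3.18979755e-04 1.23602068e-01]
0.07 [ 0.041 -0.004  0.163]
0.14 [ 0.092 -0.008  0.323]
0.21 [ 0.155 -0.013  0.479]
0.28 [ 0.229 -0.02   0.63 ]
0.35 [ 0.313 -0.027  0.775]
0.42 [ 0.094 -0.008  0.139]
0.49 [ 0.197 -0.017  0.272]
0.56 [ 0.309 -0.027  0.396]
0.63 [ 0.43  -0.037  0.513]
0.7 [ 0.559 -0.048  0.621]
0.77 [ 0.136 -0.012  0.099]
0.84 [ 0.278 -0.024  0.187]
0.91 [ 0.426 -0.037  0.266]
0.98 [ 0.579 -0.05   0.334]
1.05 [ 0.737 -0.064  0.391]
1.12 [ 0.161 -0.014  0.046]
1.19 [ 0.325 -0.028  0.08 ]
1.26 [ 0.491 -0.042  0.103]
1.33 [ 0.658 -0.057  0.114]
1.4 [ 0.826 -0.071  0.114]
```

step_arm(increments=[[[0.04,0,0.16,0,0,0],[0.09,-0.01,0.32,0,0,0],[0.155,-0.01,0.48,0,0,0],[0.23,-0.02,0.63,0,0,0],[0.31,-0.03,0.775,0,0,0]]])

```text
time_s: 8.38
eef_pos: [0.5095, -0.0024, 0.1991]
tcp_rot: [[0.084, 0.996, -0.01], [0.996, -0.084, 0.001], [-0.0, -0.01, -1.0]]
force: [-5.5, 2.2, -8.1]
opening: 0.008
grip_force: 48.6
```

step_arm(increments=[[[0.095,-0.01,0.14,0,0,0],[0.2,-0.015,0.27,0,0,0],[0.31,-0.025,0.4,0,0,0],[0.43,-0.035,0.51,0,0,0],[0.56,-0.05,0.62,0,0,0]]])

```text
time_s: 9.0
eef_pos: [0.5626, -0.0072, 0.2622]
tcp_rot: [[0.083, 0.996, -0.018], [0.997, -0.084, -0.001], [-0.003, -0.018, -1.0]]
force: [-18.3, 1.7, 4.2]
opening: 0.0083
grip_force: 35.8
```

step_arm(increments=[[[0.135,-0.01,0.1,0,0,0],[0.28,-0.025,0.19,0,0,0],[0.425,-0.035,0.265,0,0,0],[0.58,-0.05,0.335,0,0,0],[0.735,-0.065,0.39,0,0,0]]])

```text
time_s: 9.62
eef_pos: [0.6394, -0.0142, 0.3062]
tcp_rot: [[0.084, 0.996, -0.007], [0.996, -0.084, -0.002], [-0.003, -0.007, -1.0]]
force: [-17.4, -0.7, 14.6]
opening: 0.0079
grip_force: 48.9
```

step_arm(increments=[[[0.16,-0.015,0.05,0,0,0],[0.325,-0.03,0.08,0,0,0],[0.49,-0.04,0.1,0,0,0],[0.66,-0.055,0.115,0,0,0],[0.83,-0.07,0.115,0,0,0]]])

```text
time_s: 10.25
eef_pos: [0.725, -0.0219, 0.3179]
tcp_rot: [[0.085, 0.996, -0.001], [0.996, -0.085, -0.001], [-0.001, -0.001, -1.0]]
force: [-9.5, -0.5, 10.4]
opening: 0.0081
grip_force: 50.8
```

```bash
python3 - <<'E'
from h import *
s=env.read_state();print(s['eef_pos'],s['force'],s['joint_pos'])
f=grab('scene'); cv2.imwrite('pics/s3.png',cv2.resize(f['img'][60:320,200:480],None,fx=2.2,fy=2.2))
E
```

```text
[ 0.72503339 -0.02189326  0.31785331] [-9.53918047 -0.46132181 10.36406662] [ 0.25904436  0.54949353 -0.48085889  1.25704389  0.24909148  1.39366972
 -0.28980624]
```

View pics/s3.png

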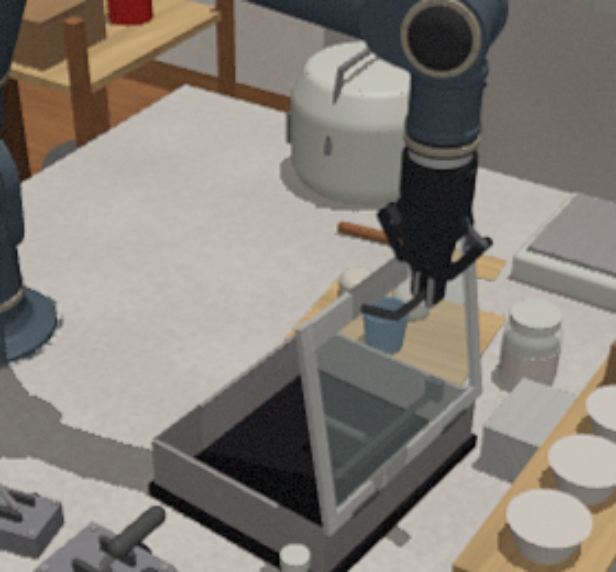

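The lid is up at about 1.4, held at the handle (430,300 in the crop). I'll release it, rise over the edge, turn the hand and lean back over the stay's tab.

step_arm(increments=[[[0,0,0,0,0,0],[0,0,0.05,0,0,0],[0,0,0.3,0,0,0],[0,0,0.65,0,0,0],[0,0,0.95,0,0,0]]], hand=0.28)

```text
time_s: 10.92
eef_pos: [0.7261, -0.0213, 0.4102]
tcp_rot: [[0.084, 0.996, 0.002], [0.996, -0.084, 0.0], [0.0, 0.002, -1.0]]
force: [-0.1, -1.0, 0.8]
opening: 0.0241
grip_force: 0.0
```

step_arm(increments=[[[-0.2,0,0.1,0,0,0.11],[-0.4,0,0.1,0,0,0.22],[-0.6,0,0.1,0,0,0.33],[-0.8,0,0.1,0,0,0.44],[-1.0,0,0.1,0,0,0.55]]])

```text
time_s: 11.55
eef_pos: [0.6254, -0.0213, 0.4188]
tcp_rot: [[-0.707, 0.707, 0.001], [0.707, 0.707, -0.0], [-0.001, 0.0, -1.0]]
force: [-0.3, 0.1, 0.3]
opening: 0.0242
grip_force: 0.0
```

step_arm(increments=[[[-0.2,0.05,0,0,0,0.11],[-0.4,0.1,0,0,0,0.22],[-0.6,0.15,0,0,0,0.33],[-0.8,0.2,0,0,0,0.45],[-0.9,0.25,-0.1,0,0,0.45]]], hand=0.6)

```text
time_s: 12.18
eef_pos: [0.5355, 0.0042, 0.4095]
tcp_rot: [[-0.997, 0.083, 0.003], [0.083, 0.997, -0.001], [-0.003, -0.001, -1.0]]
force: [-0.4, -0.9, -0.2]
opening: 0.0515
grip_force: 0.0
```

step_arm(increments=[[[0.1,0,-0.1,-0.008,-0.09,0],[0.2,0,-0.3,-0.016,-0.18,0],[0.3,0,-0.5,-0.024,-0.28,0],[0.36,0,-0.75,-0.024,-0.28,0],[0.36,0,-1.0,-0.024,-0.28,0]]])

```text
time_s: 12.8
eef_pos: [0.5719, 0.0035, 0.3085]
tcp_rot: [[-0.9, 0.084, 0.427], [0.075, 0.996, -0.038], [-0.429, -0.002, -0.903]]
force: [0.6, -0.4, -0.4]
opening: 0.0515
grip_force: 0.0
```

step_arm(increments=[[[0.02,0,-0.2,0,0,0],[0.03,0,-0.4,0,0,0],[0.04,0,-0.6,0,0,0],[0.04,0,-0.8,0,0,0],[0.04,0,-1.0,0,0,0]]])

```text
time_s: 13.42
eef_pos: [0.5763, 0.0036, 0.2083]
tcp_rot: [[-0.9, 0.084, 0.427], [0.076, 0.996, -0.037], [-0.428, -0.001, -0.904]]
force: [0.3, -0.8, 0.1]
opening: 0.0513
grip_force: 0.0
```

step_arm(increments=[[[0,0,-0.2,0,0,0],[0,0,-0.4,0,0,0],[0,0,-0.6,0,0,0],[0,0,-0.8,0,0,0],[0,0,-1.0,0,0,0]]])

```text
time_s: 14.05
eef_pos: [0.5765, 0.0036, 0.1084]
tcp_rot: [[-0.9, 0.084, 0.427], [0.076, 0.996, -0.036], [-0.428, -0.0, -0.904]]
force: [0.8, -0.3, -0.2]
opening: 0.051
grip_force: 0.0
```

```bash
python3 - <<'E'
from h import *
s=env.read_state();print(s['eef_pos'],s['force'],s['joint_pos'])
f=grab('scene'); a=cv2.resize(f['img'][100:320,230:430],None,fx=2.6,fy=2.6); cv2.imwrite('pics/s4.png',a)
E
```

```text
[0.57652664 0.00362533 0.1083951 ] [ 0.84801676 -0.3062159  -0.19236079] [ 0.29882261  0.36185611 -0.50580034  2.18086095  0.95072924  0.33195847
  0.48202588]
```

View pics/s4.png

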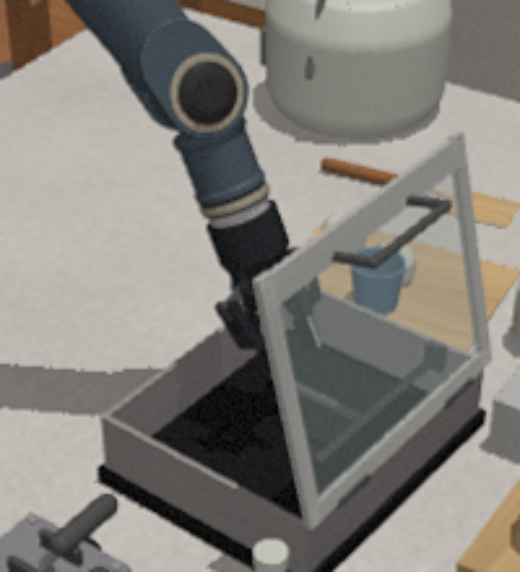

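The lid is still up, with the fingers over the tab. Down and close.

step_arm(increments=[[[0,0,-0.2,0,0,0],[0,0,-0.4,0,0,0],[0,0,-0.51,0,0,0],[0,0,-0.51,0,0,0],[0,0,-0.51,0,0,0]]])

```text
time_s: 14.72
eef_pos: [0.5767, 0.0038, 0.0583]
tcp_rot: [[-0.9, 0.084, 0.427], [0.076, 0.996, -0.036], [-0.429, -0.0, -0.903]]
force: [0.5, 0.4, 0.4]
opening: 0.0512
grip_force: 0.0
```

step_arm(increments=[[[0,0,0,0,0,0],[0,0,0,0,0,0],[0,0,0,0,0,0],[0,0,0,0,0,0],[0,0,0,0,0,0]]], hand=0, force=60)

```text
time_s: 15.35
eef_pos: [0.5765, 0.0053, 0.0577]
tcp_rot: [[-0.901, 0.082, 0.427], [0.075, 0.997, -0.034], [-0.428, 0.002, -0.904]]
force: [0.8, 4.3, 0.8]
opening: 0.0096
grip_force: 58.4
```

step_arm(increments=[[[0,0.01,0.135,0,0,0],[0,0.03,0.27,0,0,0],[0.005,0.065,0.4,0,0,0],[0.01,0.11,0.53,0,0,0],[0.015,0.175,0.65,0,0,0]]])

```text
time_s: 15.98
eef_pos: [0.5781, 0.022, 0.1229]
tcp_rot: [[-0.901, 0.085, 0.426], [0.077, 0.996, -0.035], [-0.428, 0.002, -0.904]]
force: [3.2, 4.0, -2.3]
opening: 0.0095
grip_force: 58.9
```

step_arm(increments=[[[0.005,0.075,0.115,0,0,0],[0.015,0.16,0.22,0,0,0],[0.02,0.255,0.315,0,0,0],[0.03,0.365,0.4,0,0,0],[0.04,0.475,0.475,0,0,0]]])

```text
time_s: 16.6
eef_pos: [0.5815, 0.0636, 0.1698]
tcp_rot: [[-0.901, 0.092, 0.423], [0.08, 0.996, -0.045], [-0.425, -0.007, -0.905]]
force: [6.5, -7.1, -3.8]
opening: 0.0096
grip_force: 58.4
```

step_arm(increments=[[[0.01,0.12,0.06,0,0,0],[0.02,0.25,0.11,0,0,0],[0.03,0.38,0.145,0,0,0],[0.045,0.515,0.165,0,0,0],[0.055,0.645,0.17,0,0,0]]])

```text
time_s: 17.23
eef_pos: [0.5881, 0.1318, 0.1896]
tcp_rot: [[-0.899, 0.088, 0.429], [0.078, 0.996, -0.041], [-0.431, -0.003, -0.902]]
force: [-1.2, -0.7, 10.2]
opening: 0.0093
grip_force: 61.2
```

```bash
python3 - <<'E'
from h import *
s=env.read_state();print(s['eef_pos'],s['force'],s['joint_pos'])
f=grab('scene'); a=cv2.resize(f['img'][60:320,230:430],None,fx=2.3,fy=2.3); cv2.imwrite('pics/s5.png',a)
E
```

```text
[0.58812265 0.13180741 0.18958784] [-1.18797898 -0.65620748 10.20737055] [ 0.18014268  0.30756947 -0.67929767  2.03462662  0.77911061  0.60564294
  0.44906091]
```

View pics/s5.png

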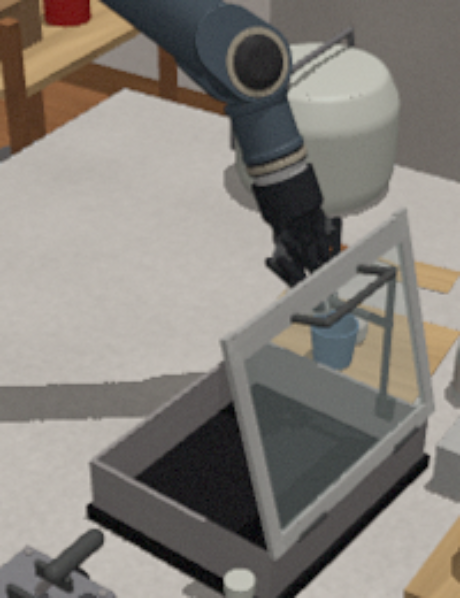

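The stay stands upright (rod at 388,340 in the crop). A small nudge, release, and back out along the tool axis.

step_arm(increments=[[[0,0.02,0,0,0,0],[0,0.035,0,0,0,0],[0,0.035,0,0,0,0],[0,0.03,0,0,0,0],[0,0.02,0,0,0,0]]])

```text
time_s: 17.9
eef_pos: [0.5885, 0.1363, 0.1896]
tcp_rot: [[-0.899, 0.084, 0.43], [0.076, 0.996, -0.036], [-0.432, 0.001, -0.902]]
force: [-0.6, 1.5, 8.3]
opening: 0.0095
grip_force: 61.2
```

step_arm(increments=[[[0,0,0,0,0,0],[0,0,0,0,0,0],[-0.1,0,0.2,0,0,0],[-0.25,0.02,0.5,0,0,0],[-0.45,0.04,0.9,0,0,0]]], hand=0.35)

```text
time_s: 18.52
eef_pos: [0.5406, 0.1384, 0.2759]
tcp_rot: [[-0.903, 0.085, 0.422], [0.076, 0.996, -0.037], [-0.423, -0.002, -0.906]]
force: [1.2, 0.0, 0.6]
opening: 0.0297
grip_force: 0.0
```

step_arm(increments=[[[-0.2,0.2,0.1,0.008,0.09,0],[-0.2,0.4,0.1,0.016,0.18,0],[-0.2,0.6,0.1,0.024,0.28,0],[-0.2,0.8,0.1,0.024,0.28,0],[-0.3,1.0,0,0.024,0.28,0]]], hand=1)

```text
time_s: 19.15
eef_pos: [0.5126, 0.2394, 0.276]
tcp_rot: [[-0.996, 0.086, -0.002], [0.086, 0.996, 0.001], [0.002, 0.0, -1.0]]
force: [-0.8, 0.0, -0.3]
opening: 0.0852
grip_force: 0.0
```

```bash
cat > look.py <<'E'
from m import *
def look():
    s=env.read_state();print('t',s['time_s'],s['eef_pos'].round(4),s['joint_pos'].round(2))
    g=grab('top');W=pts(g)
    hsv=cv2.cvtColor(g['img'],cv2.COLOR_BGR2HSV); m=(hsv[...,1]<60)&(hsv[...,2]>130)&(W[...,2]>.025)&(W[...,2]<.075)
    n,l,st,c=cv2.connectedComponentsWithStats(m.astype(np.uint8))
    for i in range(1,n):
        if st[i,4]>120:
            q=W[l==i]; t=q[q[:,2]>q[:,2].max()-.012]; print(c[i].round(0),st[i,4],'rect',rect(q),'zmax',q[:,2].max().round(3))
    return g,W
def lid(W,g): # frame points of raised lid: fit by highest
    C=np.array([.5855,-.009]);a=np.array([.996,-.086]);b=np.array([.086,.996])
    X=(W[...,:2]-C); xw=X@a; yw=X@b
    return xw,yw
E
python3 - <<'E'
from look import *
g,W=look(); xw,yw=lid(W,g)
m=(abs(yw)<.17)&(xw>0)&(xw<.2)&(W[...,2]>.12)
q=np.c_[xw[m],W[...,2][m]]; print(len(q)); k=q[:,1]>.31; print(q[k].mean(0), q[:,1].max(), 'theta~',np.median(np.arctan2(q[k][:,1]-.095,.131-q[k][:,0])))
cv2.imwrite('pics/t2.png',cv2.resize(g['img'][150:330,140:400],None,fx=2.6,fy=2.6))
E
```

```text
t 19.15 [0.5126 0.2394 0.276 ] [ 0.15  0.37 -0.86  1.7   0.3   1.2   0.7 ]
[403. 149.] 694 rect [array([ 872.2, -280. ]), array([138.1, 137. ]), np.float64(15.9)] zmax 0.065
[246. 166.] 881 rect [array([800. , 170.7]), array([ 88.4, 119.8]), np.float64(0.2)] zmax 0.075
[ 80. 197.] 4861 rect [array([700.2, 661. ]), array([197.2, 245.3]), np.float64(0.4)] zmax 0.064
[407. 288.] 155 rect [array([ 475.3, -302.8]), array([59.1, 42.3]), np.float64(1.1)] zmax 0.059
[171. 293.] 292 rect [array([429.9, 361.8]), array([51.2, 51.6]), np.float64(2.7)] zmax 0.05
2073
[0.08351457 0.33568601] 0.3480520644163294 theta~ 1.3304266876220834
```

View pics/t2.png

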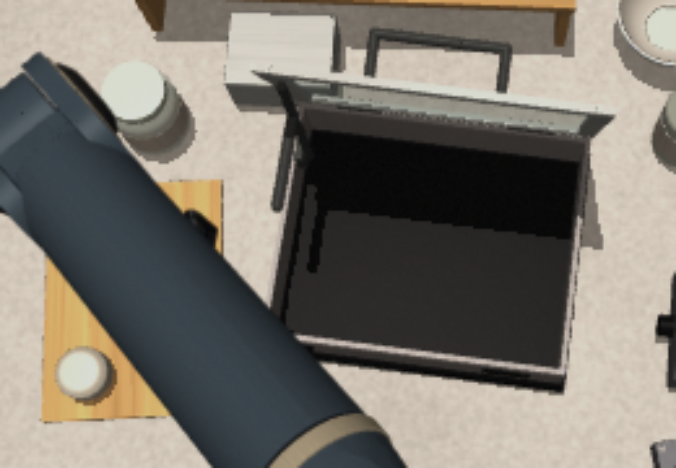

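The lid rests propped at about 1.33, with the stay upright at the left wall (crop 312,230). The well is empty. Cake2 at (0.430,0.362) is in view. Picking it with the current yaw.

step_arm(increments=[[[-0.1,0.16,0,0,0,0],[-0.2,0.32,-0.1,0,0,0],[-0.3,0.5,-0.2,0,0,0],[-0.4,0.65,-0.3,0,0,0],[-0.5,0.8,-0.4,0,0,0]]], force=20)

```text
time_s: 19.82
eef_pos: [0.4615, 0.3193, 0.2369]
tcp_rot: [[-0.996, 0.085, 0.001], [0.085, 0.996, -0.001], [-0.001, -0.001, -1.0]]
force: [-0.5, -0.8, 0.3]
opening: 0.0855
grip_force: 0.0
```

step_arm(increments=[[[-0.1,0.15,-0.1,0,0,0],[-0.2,0.3,-0.3,0,0,0],[-0.33,0.42,-0.5,0,0,0],[-0.33,0.42,-0.75,0,0,0],[-0.33,0.42,-1.0,0,0,0]]])

```text
time_s: 20.45
eef_pos: [0.4289, 0.3611, 0.1366]
tcp_rot: [[-0.996, 0.084, 0.001], [0.084, 0.996, -0.0], [-0.001, -0.0, -1.0]]
force: [0.7, -0.6, 0.2]
opening: 0.0853
grip_force: 0.0
```

step_arm(increments=[[[0,0,-0.1,0,0,0],[0,0,-0.25,0,0,0],[0,0,-0.4,0,0,0],[0,0,-0.55,0,0,0],[0,0,-0.7,0,0,0]]])

```text
time_s: 21.08
eef_pos: [0.4291, 0.3611, 0.0659]
tcp_rot: [[-0.996, 0.084, 0.0], [0.084, 0.996, 0.0], [-0.0, 0.0, -1.0]]
force: [-1.0, -0.1, 0.1]
opening: 0.0858
grip_force: 0.0
```

```bash
python3 - <<'E'
from h import *
s=env.read_state();print(s['eef_pos'],s['force'],s['joint_pos'])
f=grab('scene'); a=cv2.resize(f['img'][130:250,320:480],None,fx=4,fy=4); cv2.imwrite('pics/s6.png',a)
import m; W=pts(f); q=m.sel(W,372,410,180,215,.03,.056); print('cake1?',len(q),m.rect(q),q[:,2].max())
E
```

```text
[0.42910838 0.36110184 0.06590445] [-1.00998928 -0.08053781  0.06089515] [-0.22406738  0.60253744 -0.73783664  1.92340855  0.54534271  0.82557097
  0.2291097 ]Traceback (most recent call last):
  File "<stdin>", line 4, in <module>
    return umr_maximum(a, axis, None, out, keepdims, initial, where)
ValueError: zero-size array to reduction operation maximum which has no identity
```

View pics/s6.png

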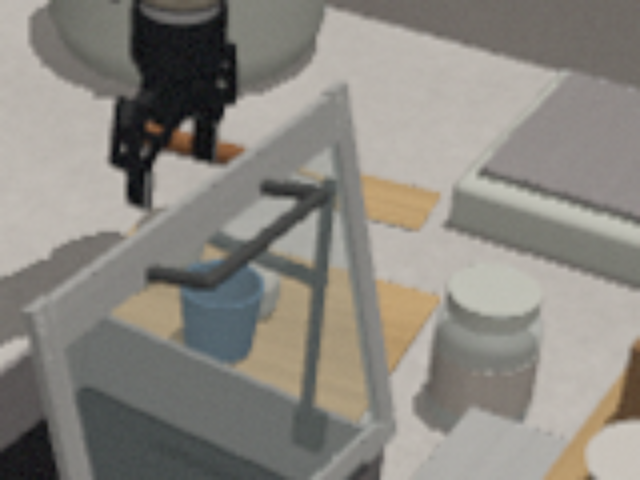

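The stay carries the lid at (320,300). The cup and one cake sit behind it, and the fingers straddle cake2 at (165,185). Down and a light grip.

step_arm(increments=[[[0.01,0.005,-0.15,0,0,0],[0.01,0.005,-0.3,0,0,0],[0.01,0.005,-0.45,0,0,0],[0.01,0.005,-0.58,0,0,0],[0.01,0.005,-0.62,0,0,0]]])

```text
time_s: 21.75
eef_pos: [0.4296, 0.3612, 0.0037]
tcp_rot: [[-0.996, 0.084, -0.001], [0.084, 0.996, -0.001], [0.001, -0.001, -1.0]]
force: [-0.2, 0.6, -0.3]
opening: 0.0856
grip_force: 0.0
```

step_arm(increments=[[[0,0,0,0,0,0],[0,0,0,0,0,0],[0,0,0,0,0,0],[0,0,0,0,0,0],[0,0,0,0,0,0]]], hand=0, force=20)

```text
time_s: 22.38
eef_pos: [0.4303, 0.3622, 0.0055]
tcp_rot: [[-0.996, 0.084, 0.001], [0.084, 0.996, 0.001], [-0.001, 0.001, -1.0]]
force: [-0.7, 0.0, 6.2]
opening: 0.0567
grip_force: 22.0
```

step_arm(increments=[[[0,0,0.1,0,0,0],[0,0,0.25,0,0,0],[0,0,0.45,0,0,0],[0,0,0.7,0,0,0],[0,0,1.0,0,0,0]]])

```text
time_s: 23.0
eef_pos: [0.43, 0.3614, 0.1065]
tcp_rot: [[-0.996, 0.084, 0.0], [0.084, 0.996, -0.0], [-0.0, 0.0, -1.0]]
force: [-0.2, 0.1, -0.3]
opening: 0.0565
grip_force: 22.0
```

Cake held (opening 56.5 mm, 22 N). I'll carry it round in front to the row at y_w = -0.06.

step_arm(increments=[[[0.05,-0.15,0.05,0,0,0],[0.1,-0.35,0.1,0,0,0],[0.15,-0.55,0.1,0,0,0],[0.2,-0.75,0.1,0,0,0],[0.2,-1.0,0.1,0,0,0]]])

```text
time_s: 23.62
eef_pos: [0.4503, 0.2594, 0.1142]
tcp_rot: [[-0.996, 0.085, -0.001], [0.085, 0.996, -0.001], [0.001, -0.001, -1.0]]
force: [0.6, -1.2, -1.5]
opening: 0.0567
grip_force: 22.0
```

step_arm(increments=[[[0,-0.2,0,0,0,0],[0,-0.4,0,0,0,0],[0,-0.6,0,0,0,0],[0,-0.8,0.05,0,0,0],[0,-1.0,0.1,0,0,0]]])

```text
time_s: 24.25
eef_pos: [0.4494, 0.1592, 0.1243]
tcp_rot: [[-0.996, 0.085, -0.002], [0.085, 0.996, -0.001], [0.001, -0.001, -1.0]]
force: [-1.0, 0.8, -1.1]
opening: 0.0567
grip_force: 22.0
```

step_arm(increments=[[[0,-0.2,0,0,0,0],[0.1,-0.4,0,0,0,0],[0.2,-0.6,0,0,0,0],[0.3,-0.8,0,0,0,0],[0.4,-1.0,0,0,0,0]]])

```text
time_s: 24.88
eef_pos: [0.4894, 0.0594, 0.1242]
tcp_rot: [[-0.996, 0.085, -0.002], [0.085, 0.996, -0.001], [0.002, -0.001, -1.0]]
force: [0.3, 0.4, -2.3]
opening: 0.0565
grip_force: 22.0
```

step_arm(increments=[[[0.1,-0.2,0,0,0,0],[0.2,-0.4,0,0,0,0],[0.3,-0.6,0,0,0,0],[0.4,-0.8,0,0,0,0],[0.45,-1.0,0,0,0,0]]])

```text
time_s: 25.5
eef_pos: [0.5343, -0.0405, 0.1242]
tcp_rot: [[-0.996, 0.086, -0.002], [0.086, 0.996, -0.0], [0.002, -0.001, -1.0]]
force: [-0.7, 0.6, -1.2]
opening: 0.0566
grip_force: 22.0
```

step_arm(increments=[[[0.01,-0.15,0,0,0,0],[0.01,-0.24,-0.1,0,0,0],[0.01,-0.24,-0.3,0,0,0],[0.01,-0.24,-0.5,0,0,0],[0.01,-0.24,-0.7,0,0,0]]])

```text
time_s: 26.12
eef_pos: [0.5354, -0.0614, 0.0529]
tcp_rot: [[-0.997, 0.083, -0.001], [0.083, 0.997, 0.001], [0.001, 0.001, -1.0]]
force: [0.0, -0.2, -1.1]
opening: 0.057
grip_force: 22.0
```

step_arm(increments=[[[0,0,-0.12,0,0,0],[0,0,-0.22,0,0,0],[0,0,-0.3,0,0,0],[0,0,-0.35,0,0,0],[0,0,-0.38,0,0,0]]])

```text
time_s: 26.75
eef_pos: [0.5362, -0.0624, 0.0168]
tcp_rot: [[-0.996, 0.084, 0.0], [0.084, 0.996, -0.0], [-0.0, 0.0, -1.0]]
force: [0.1, -0.3, -0.6]
opening: 0.0567
grip_force: 22.0
```

step_arm(increments=[[[0,0,-0.005,0,0,0],[0,0,-0.005,0,0,0],[0,0,-0.005,0,0,0],[0,0,-0.005,0,0,0],[0,0,-0.005,0,0,0]]])

```text
time_s: 27.38
eef_pos: [0.5361, -0.0624, 0.0164]
tcp_rot: [[-0.996, 0.084, 0.0], [0.084, 0.996, 0.0], [-0.0, 0.0, -1.0]]
force: [0.2, 0.5, -1.9]
opening: 0.0568
grip_force: 22.0
```

step_arm(increments=[[[0,0,-0.015,0,0,0],[0,0,-0.018,0,0,0],[0,0,-0.018,0,0,0],[0,0,-0.018,0,0,0],[0,0,-0.018,0,0,0]]])

```text
time_s: 28.0
eef_pos: [0.536, -0.0624, 0.0146]
tcp_rot: [[-0.996, 0.084, -0.0], [0.084, 0.996, 0.0], [0.0, 0.0, -1.0]]
force: [-0.7, 0.1, 1.0]
opening: 0.0566
grip_force: 22.1
```

step_arm(increments=[[[0,0,0,0,0,0],[0,0,0,0,0,0],[0,0,0.1,0,0,0],[0,0,0.4,0,0,0],[0,0,0.8,0,0,0]]], hand=1)

```text
time_s: 28.62
eef_pos: [0.5355, -0.0622, 0.0953]
tcp_rot: [[-0.996, 0.084, -0.002], [0.084, 0.996, 0.001], [0.002, 0.0, -1.0]]
force: [-0.5, -0.0, -0.0]
opening: 0.0854
grip_force: 0.0
```

step_arm(increments=[[[0,0,0.25,0,0,0],[0,0,0.5,0,0,0],[-0.2,0.1,0.7,0,0,0],[-0.4,0.2,0.7,0,0,0],[-0.6,0.3,0.7,0,0,0]]])

```text
time_s: 29.25
eef_pos: [0.4756, -0.0319, 0.1654]
tcp_rot: [[-0.996, 0.084, 0.001], [0.084, 0.996, -0.0], [-0.001, -0.0, -1.0]]
force: [0.1, -0.3, 0.1]
opening: 0.0854
grip_force: 0.0
```

```bash
python3 - <<'E'
from look import *
g,W=look(); xw,yw=lid(W,g)
m=(abs(yw)<.17)&(xw>0)&(xw<.2)&(W[...,2]>.12)
q=np.c_[xw[m],W[...,2][m]]; k=q[:,1]>.31; print('theta~',np.median(np.arctan2(q[k][:,1]-.095,.131-q[k][:,0])))
cv2.imwrite('pics/t3.png',cv2.resize(g['img'][150:330,140:400],None,fx=2.6,fy=2.6))
E
```

```text
t 29.25 [ 0.4756 -0.0319  0.1654] [ 0.69  0.34 -0.85  2.03  0.32  0.91  1.15]
[403. 150.] 535 rect [array([ 872.1, -279.6]), array([138.7, 138.1]), np.float64(20.3)] zmax 0.065
[246. 167.] 883 rect [array([800.3, 171.2]), array([ 87. , 120.3]), np.float64(0.2)] zmax 0.075
[ 80. 197.] 4859 rect [array([700.7, 659.4]), array([197.4, 240.1]), np.float64(0.6)] zmax 0.064
[184. 264.] 255 rect [array([516.1, 334.5]), array([52.1, 52.7]), np.float64(17.5)] zmax 0.062
theta~ 1.3303421644404674
```

View pics/t3.png

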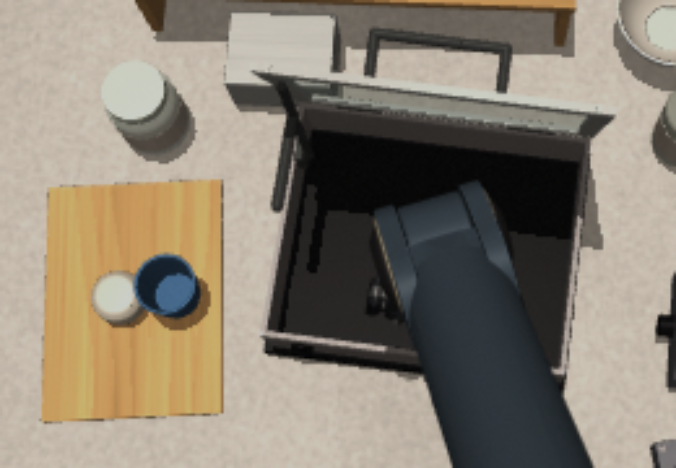

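Cake1 has been knocked to (0.516,0.335), up against the cup at crop (117,297) and (167,285). I'll measure both precisely, then grip across the cake-cup line.

```bash
python3 - <<'E'
from look import *
g=grab('top');W=pts(g)
hsv=cv2.cvtColor(g['img'],cv2.COLOR_BGR2HSV); roi=np.zeros((480,640),bool); roi[230:300,160:235]=1
c=roi&(hsv[...,1]<70)&(hsv[...,2]>130); b=roi&(hsv[...,0]>95)&(hsv[...,0]<125)&(hsv[...,1]>100)
q=W[c&(W[...,2]>.02)&(W[...,2]<.052)]; t=q[q[:,2]>.038]
print('cake',rect(q),rect(t),cv2.minEnclosingCircle((t[:,:2]*1000).astype(np.float32)),t[:,2].max())
q=W[b&(W[...,2]>.055)]; print('cup rim',rect(q),cv2.minEnclosingCircle((q[:,:2]*1000).astype(np.float32)),q[:,2].max())
W0=np.load('pics/top0.npz')['W'];i=cv2.imread('pics/top0.png');h=cv2.cvtColor(i,cv2.COLOR_BGR2HSV)
b=roi&(h[...,0]>95)&(h[...,0]<125)&(h[...,1]>100);q=W0[b&(W0[...,2]>.055)]; print('cup rim0',rect(q))
n,l,st,cc=cv2.connectedComponentsWithStats(c.astype(np.uint8)); i=1+st[1:,4].argmax(); print(cc[i],ray(g,*cc[i],.04))
E
```

```text
cake [array([515.9, 336.7]), array([54.2, 49. ]), np.float64(13.8)] [array([514.9, 335.4]), array([52.4, 45.5]), np.float64(17.2)] ((515.9318237304688, 332.6112060546875), 26.433597564697266) 0.04890244926312115
cup rim [array([525.6, 274.3]), array([65. , 62.7]), np.float64(71.5)] ((527.0347900390625, 274.4934997558594), 33.649017333984375) 0.07027944232869077
cup rim0 [array([525.6, 274.4]), array([65.6, 62.4]), np.float64(49.1)]
[230.  264.5] [0.5175985  0.20226481 0.04      ]
```

step_arm(increments=[[[0,0.2,0,0,0,-0.05],[0,0.4,0,0,0,-0.1],[0,0.6,0,0,0,-0.16],[0,0.8,0,0,0,-0.22],[0,1.0,0,0,0,-0.28]]])

```text
time_s: 29.98
eef_pos: [0.4771, 0.0682, 0.165]
tcp_rot: [[-0.864, 0.503, 0.001], [0.503, 0.864, 0.0], [-0.001, 0.001, -1.0]]
force: [0.6, 0.2, 0.4]
opening: 0.0854
grip_force: 0.0
```

step_arm(increments=[[[0,0.2,0,0,0,-0.05],[0,0.4,0,0,0,-0.1],[0,0.6,0,0,0,-0.16],[0,0.8,0,0,0,-0.22],[0,1.0,0,0,0,-0.28]]])

```text
time_s: 30.6
eef_pos: [0.477, 0.1684, 0.1649]
tcp_rot: [[-0.568, 0.823, 0.001], [0.823, 0.568, 0.001], [-0.0, 0.001, -1.0]]
force: [-0.1, -0.7, 0.4]
opening: 0.0855
grip_force: 0.0
```

step_arm(increments=[[[0,0.2,0,0,0,-0.05],[0,0.4,0,0,0,-0.1],[0,0.6,0,0,0,-0.16],[0.05,0.8,0,0,0,-0.22],[0.1,1.0,0,0,0,-0.285]]])

```text
time_s: 31.22
eef_pos: [0.4871, 0.2685, 0.1649]
tcp_rot: [[-0.155, 0.988, 0.001], [0.988, 0.155, 0.001], [0.0, 0.001, -1.0]]
force: [0.0, 1.3, 1.0]
opening: 0.0853
grip_force: 0.0
```

step_arm(increments=[[[0.1,0.25,0,0,0,0],[0.2,0.5,0,0,0,0],[0.305,0.69,-0.1,0,0,0],[0.305,0.69,-0.3,0,0,0],[0.305,0.69,-0.5,0,0,0]]])

```text
time_s: 31.85
eef_pos: [0.5163, 0.3353, 0.1128]
tcp_rot: [[-0.158, 0.987, -0.001], [0.987, 0.158, -0.001], [-0.001, -0.001, -1.0]]
force: [-1.0, -1.6, 0.6]
opening: 0.0859
grip_force: 0.0
```

step_arm(increments=[[[0,0,-0.2,0,0,0],[0,0,-0.4,0,0,0],[0,0,-0.5,0,0,0],[0,0,-0.5,0,0,0],[0,0,-0.5,0,0,0]]])

```text
time_s: 32.48
eef_pos: [0.5169, 0.3371, 0.0652]
tcp_rot: [[-0.159, 0.987, 0.001], [0.987, 0.159, 0.001], [0.001, 0.001, -1.0]]
force: [-1.0, 0.0, 1.0]
opening: 0.0855
grip_force: 0.0
```

```bash
python3 - <<'E'
from h import *
s=env.read_state();print(s['eef_pos'],s['force'],s['joint_pos'])
f=grab('scene'); g=grab('top')
a=cv2.resize(f['img'][130:250,320:480],None,fx=4,fy=4)[:, :400]; b=cv2.resize(g['img'][200:320,130:230],None,fx=4,fy=4)
cv2.imwrite('pics/s7.png',np.hstack([a,b]))
E
```

```text
[0.51691623 0.33712447 0.06520222] [-1.01005367e+00  3.35944178e-04  1.03650623e+00] [-0.26679857  0.61831189 -0.52693908  1.79815146  0.40507439  0.83272822
 -0.83067697]
```

View pics/s7.png

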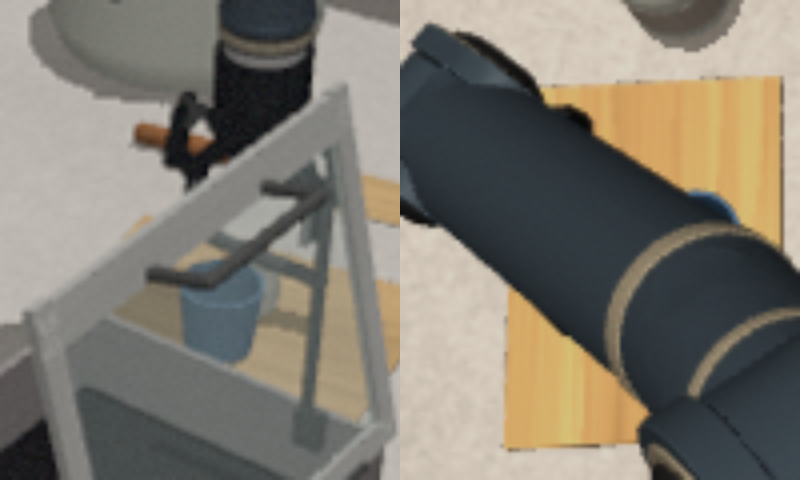

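The hand is over cake1, with the cup untouched at (222,310). Down, light grip, and lift.

step_arm(increments=[[[0,0,-0.15,0,0,0],[0,0,-0.3,0,0,0],[0,0,-0.45,0,0,0],[0,0,-0.56,0,0,0],[0,0,-0.59,0,0,0]]])

```text
time_s: 33.2
eef_pos: [0.516, 0.3363, 0.0043]
tcp_rot: [[-0.159, 0.987, -0.001], [0.987, 0.159, -0.001], [-0.001, -0.002, -1.0]]
force: [-0.8, 0.8, 0.5]
opening: 0.0856
grip_force: 0.0
```

step_arm(increments=[[[0,0,0,0,0,0],[0,0,0,0,0,0],[0,0,0,0,0,0],[0,0,0,0,0,0],[0,0,0,0,0,0]]], hand=0, force=20)

```text
time_s: 33.83
eef_pos: [0.5168, 0.337, 0.0062]
tcp_rot: [[-0.159, 0.987, 0.001], [0.987, 0.159, 0.001], [0.001, 0.001, -1.0]]
force: [-1.0, 0.8, 5.7]
opening: 0.0567
grip_force: 22.0
```

step_arm(increments=[[[0,0.02,0.1,0,0,0],[0,0.04,0.25,0,0,0],[0,0.05,0.45,0,0,0],[0,0.05,0.7,0,0,0],[0,0.05,1.0,0,0,0]]])

```text
time_s: 34.45
eef_pos: [0.5164, 0.3416, 0.1073]
tcp_rot: [[-0.159, 0.987, 0.0], [0.987, 0.159, 0.0], [0.0, 0.0, -1.0]]
force: [1.1, -0.1, -0.4]
opening: 0.0564
grip_force: 21.8
```

step_arm(increments=[[[-0.1,-0.1,0.05,0,0,0],[-0.2,-0.25,0.1,0,0,0],[-0.3,-0.4,0.15,0,0,0],[-0.4,-0.6,0.15,0,0,0],[-0.5,-0.8,0.15,0,0,0]]])

```text
time_s: 35.08
eef_pos: [0.4652, 0.2596, 0.1199]
tcp_rot: [[-0.158, 0.987, -0.001], [0.987, 0.158, -0.001], [-0.001, -0.001, -1.0]]
force: [0.9, -0.1, -1.3]
opening: 0.0567
grip_force: 21.8
```

step_arm(increments=[[[-0.05,-0.2,0,0,0,0],[-0.05,-0.4,0,0,0,0],[-0.05,-0.6,0,0,0,0],[-0.05,-0.8,0,0,0,0],[-0.05,-1.0,0,0,0,0]]])

```text
time_s: 35.7
eef_pos: [0.461, 0.16, 0.1203]
tcp_rot: [[-0.158, 0.987, -0.001], [0.987, 0.158, -0.0], [-0.0, -0.001, -1.0]]
force: [-0.4, 0.0, -1.5]
opening: 0.0567
grip_force: 21.8
```

step_arm(increments=[[[0,-0.2,0,0,0,0],[0,-0.4,0,0,0,0],[0,-0.6,0,0,0,0],[0,-0.85,0,0,0,0],[0.05,-1.0,0,0,0,0]]])

```text
time_s: 36.33
eef_pos: [0.4659, 0.0596, 0.1203]
tcp_rot: [[-0.157, 0.988, -0.001], [0.988, 0.157, -0.001], [-0.001, -0.001, -1.0]]
force: [0.1, -0.3, -1.1]
opening: 0.0566
grip_force: 21.8
```

step_arm(increments=[[[0.15,-0.05,0,0,0,0],[0.3,-0.07,0,0,0,0],[0.5,-0.07,0,0,0,0],[0.7,-0.07,0,0,0,0],[0.795,-0.07,0,0,0,0]]])

```text
time_s: 36.95
eef_pos: [0.5479, 0.0557, 0.1204]
tcp_rot: [[-0.159, 0.987, 0.001], [0.987, 0.159, 0.001], [0.001, 0.001, -1.0]]
force: [0.2, -0.6, -1.5]
opening: 0.0569
grip_force: 21.8
```

step_arm(increments=[[[-0.01,0,-0.1,0,0,0],[-0.01,0,-0.25,0,0,0],[-0.01,0,-0.45,0,0,0],[-0.01,0,-0.6,0,0,0],[-0.01,0,-0.75,0,0,0]]])

```text
time_s: 37.58
eef_pos: [0.5445, 0.0546, 0.0444]
tcp_rot: [[-0.159, 0.987, -0.001], [0.987, 0.159, -0.0], [0.0, -0.001, -1.0]]
force: [-1.0, 0.2, -1.7]
opening: 0.0569
grip_force: 21.8
```

step_arm(increments=[[[0,0,-0.1,0,0,0],[0,0,-0.2,0,0,0],[0,0,-0.26,0,0,0],[0,0,-0.29,0,0,0],[0,0,-0.3,0,0,0]]])

```text
time_s: 38.2
eef_pos: [0.5452, 0.0547, 0.0156]
tcp_rot: [[-0.159, 0.987, 0.0], [0.987, 0.159, 0.0], [0.0, 0.0, -1.0]]
force: [0.0, 0.3, -1.2]
opening: 0.0571
grip_force: 21.8
```

step_arm(increments=[[[0,0,-0.005,0,0,0],[0,0,-0.005,0,0,0],[0,0,-0.005,0,0,0],[0,0,-0.005,0,0,0],[0,0,-0.005,0,0,0]]])

```text
time_s: 38.83
eef_pos: [0.5452, 0.0546, 0.0152]
tcp_rot: [[-0.159, 0.987, 0.0], [0.987, 0.159, -0.0], [-0.0, 0.0, -1.0]]
force: [0.1, -0.6, -0.1]
opening: 0.0564
grip_force: 21.9
```

step_arm(increments=[[[0,0,-0.005,0,0,0],[0,0,-0.005,0,0,0],[0,0,0.1,0,0,0],[0,0,0.4,0,0,0],[0,0,0.8,0,0,0]]], hand=1)

```text
time_s: 39.45
eef_pos: [0.5444, 0.0546, 0.0959]
tcp_rot: [[-0.159, 0.987, -0.002], [0.987, 0.159, 0.0], [0.0, -0.001, -1.0]]
force: [-0.3, 1.0, 0.5]
opening: 0.0852
grip_force: 0.0
```

step_arm(increments=[[[-0.1,0,0.25,0,0,0],[-0.25,0,0.5,0,0,0],[-0.4,0,0.8,0,0,0],[-0.6,0,1.0,0,0,0],[-0.8,0,1.0,0,0,0]]])

```text
time_s: 40.08
eef_pos: [0.4655, 0.0551, 0.1974]
tcp_rot: [[-0.159, 0.987, 0.005], [0.987, 0.159, 0.0], [-0.001, 0.005, -1.0]]
force: [-0.8, -0.1, 0.1]
opening: 0.0851
grip_force: 0.0
```

```bash
python3 - <<'E'
from look import *
g,W=look()
f=grab('scene'); 
a=cv2.resize(f['img'][120:320,240:440],None,fx=2,fy=2);b=cv2.resize(g['img'][150:330,160:380],None,fx=1.8,fy=1.8)
b=np.vstack([b,np.zeros((400-b.shape[0],b.shape[1],3),np.uint8)])
cv2.imwrite('pics/s8.png',np.hstack([a,b]))
E
```

```text
t 40.075 [0.4655 0.0551 0.1974] [ 0.33  0.22 -0.62  2.02  0.16  0.94 -0.21]
[403. 150.] 549 rect [array([ 871.9, -279.3]), array([136.5, 138.1]), np.float64(47.3)] zmax 0.067
[246. 167.] 880 rect [array([800.6, 171. ]), array([ 89.1, 119.7]), np.float64(0.2)] zmax 0.075
[ 80. 197.] 4859 rect [array([700.8, 659.5]), array([197.4, 240.5]), np.float64(0.4)] zmax 0.064
[323. 261.] 288 rect [array([536.9, -62.2]), array([53.5, 51.4]), np.float64(1.2)] zmax 0.059
```

View pics/s8.png

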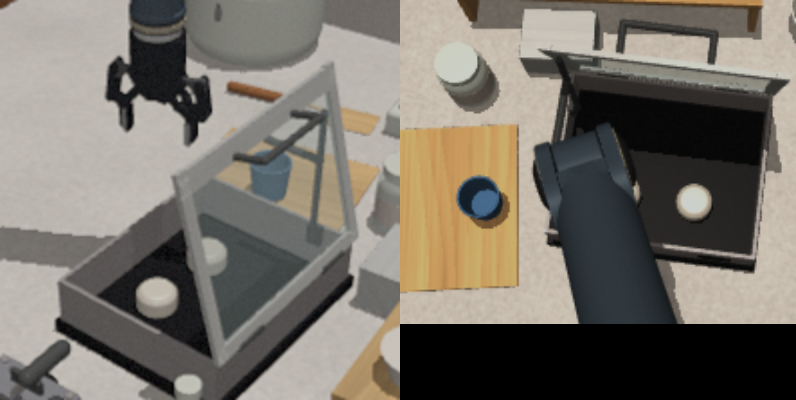

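Both cakes lie flat in the well (scene 157,297 and 207,255), the board holds only the cup, and the lid is still propped. Now I go back to the raised tab with the hand leaned back.

step_arm(increments=[[[0.05,0.1,0.1,0,0,0.08],[0.1,0.2,0.2,0,0,0.16],[0.15,0.3,0.3,0,0,0.24],[0.25,0.35,0.4,0,0,0.33],[0.3,0.4,0.4,0,0,0.42]]], hand=0.45)

```text
time_s: 40.8
eef_pos: [0.4967, 0.0951, 0.236]
tcp_rot: [[-0.733, 0.68, 0.002], [0.68, 0.733, 0.001], [-0.001, 0.002, -1.0]]
force: [-0.3, 0.4, 0.5]
opening: 0.0387
grip_force: 0.0
```

step_arm(increments=[[[0.1,0.1,0.1,0,0,0.08],[0.2,0.2,0.2,0,0,0.16],[0.3,0.3,0.3,0,0,0.24],[0.4,0.4,0.4,0,0,0.33],[0.4,0.43,0.4,0,0,0.425]]])

```text
time_s: 41.42
eef_pos: [0.5367, 0.1386, 0.2759]
tcp_rot: [[-0.997, 0.079, 0.002], [0.079, 0.997, 0.002], [-0.002, 0.002, -1.0]]
force: [-0.3, 0.1, -0.2]
opening: 0.0386
grip_force: 0.0
```

step_arm(increments=[[[0,0,0,-0.008,-0.09,0],[0,0,0,-0.016,-0.18,0],[0.03,0,0,-0.024,-0.28,0],[0.05,0,0,-0.024,-0.28,0],[0.05,0,0,-0.024,-0.28,0]]])

```text
time_s: 42.05
eef_pos: [0.5415, 0.1377, 0.2759]
tcp_rot: [[-0.901, 0.085, 0.426], [0.077, 0.996, -0.036], [-0.427, 0.001, -0.904]]
force: [0.8, 0.3, -0.0]
opening: 0.0381
grip_force: 0.0
```

```bash
python3 - <<'E'
from h import *
from scipy.spatial.transform import Rotation as R
s=env.read_state();print(s['eef_pos'],s['force'])
T=np.array([[-0.899,0.084,0.43],[0.076,0.996,-0.036],[-0.432,0.001,-0.902]])
print(np.round(np.array([.5885,.1363,.1896])-s['eef_pos'],4),(R.from_matrix(T)*R.from_matrix(s['tcp_rot']).inv()).as_rotvec()/(np.pi/2))
E
```

```text
[0.54153973 0.13766419 0.27594231] [ 0.80039513  0.27545299 -0.02204679]
[ 0.047  -0.0014 -0.0863] [-0.00036011 -0.00328485  0.00072531]
```

step_arm(increments=[[[0.1,0,-0.2,0,0,0],[0.2,-0.01,-0.4,0,0,0],[0.32,-0.01,-0.6,0,0,0],[0.44,-0.01,-0.8,0,0,0],[0.47,-0.015,-0.86,0,0,0]]])

```text
time_s: 42.68
eef_pos: [0.5886, 0.1356, 0.1876]
tcp_rot: [[-0.902, 0.086, 0.423], [0.078, 0.996, -0.036], [-0.425, 0.0, -0.905]]
force: [0.5, -0.4, 0.2]
opening: 0.0384
grip_force: 0.0
```

step_arm(increments=[[[0,0,0,0,0,0],[0,0,0,0,0,0],[0,0,0,0,0,0],[0,0,0,0,0,0],[0,0,0,0,0,0]]], hand=0, force=60)

```text
time_s: 43.3
eef_pos: [0.5875, 0.1364, 0.1898]
tcp_rot: [[-0.9, 0.084, 0.427], [0.076, 0.996, -0.036], [-0.429, 0.0, -0.904]]
force: [3.3, 1.0, -1.2]
opening: 0.0095
grip_force: 58.5
```

step_arm(increments=[[[-0.015,-0.2,-0.015,0,0,0],[-0.035,-0.4,-0.065,0,0,0],[-0.05,-0.59,-0.14,0,0,0],[-0.065,-0.765,-0.25,0,0,0],[-0.08,-0.92,-0.38,0,0,0]]])

```text
time_s: 43.92
eef_pos: [0.5797, 0.0431, 0.1514]
tcp_rot: [[-0.9, 0.085, 0.428], [0.076, 0.996, -0.037], [-0.429, -0.0, -0.903]]
force: [4.2, 1.1, 1.4]
opening: 0.0093
grip_force: 61.7
```

step_arm(increments=[[[-0.01,-0.135,-0.155,0,0,0],[-0.02,-0.24,-0.33,0,0,0],[-0.03,-0.32,-0.52,0,0,0],[-0.03,-0.365,-0.72,0,0,0],[-0.035,-0.38,-0.93,0,0,0]]])

```text
time_s: 44.55
eef_pos: [0.5762, 0.0055, 0.0575]
tcp_rot: [[-0.901, 0.085, 0.426], [0.077, 0.996, -0.036], [-0.428, -0.0, -0.904]]
force: [7.7, 2.0, 0.0]
opening: 0.0096
grip_force: 62.1
```

step_arm(increments=[[[0,0,-0.02,0,0,0],[0,0,-0.03,0,0,0],[0,0,-0.03,0,0,0],[0,0,-0.02,0,0,0],[0,0,-0.01,0,0,0]]])

```text
time_s: 45.18
eef_pos: [0.5762, 0.0056, 0.0576]
tcp_rot: [[-0.9, 0.085, 0.427], [0.077, 0.996, -0.037], [-0.428, -0.0, -0.904]]
force: [6.7, 0.8, 2.3]
opening: 0.0095
grip_force: 63.3
```

The tab is back at its original folded height (0.0576). Release and withdraw.

step_arm(increments=[[[0,0,0,0,0,0],[0,0,0.02,0,0,0],[-0.15,0.01,0.3,0,0,0],[-0.3,0.02,0.6,0,0,0],[-0.45,0.03,0.9,0,0,0]]], hand=0.35)

```text
time_s: 45.8
eef_pos: [0.5287, 0.0095, 0.147]
tcp_rot: [[-0.902, 0.083, 0.423], [0.075, 0.997, -0.036], [-0.425, -0.001, -0.905]]
force: [0.2, 0.2, 0.1]
opening: 0.03
grip_force: 0.0
```

step_arm(increments=[[[-0.2,0,0.3,0,0,0],[-0.4,0,0.5,0,0,0],[-0.6,0,0.7,0.008,0.09,0],[-0.8,-0.1,0.7,0.016,0.18,0],[-0.8,-0.2,0.7,0.024,0.28,0]]])

```text
time_s: 46.42
eef_pos: [0.4482, -0.0113, 0.2176]
tcp_rot: [[-0.996, 0.084, -0.005], [0.084, 0.996, -0.002], [0.005, -0.003, -1.0]]
force: [0.9, -0.6, 0.0]
opening: 0.0297
grip_force: 0.0
```

step_arm(increments=[[[0,-0.2,0,0,0,-0.1],[0,-0.4,0,0,0,-0.2],[0,-0.6,0,0,0,-0.3],[0,-0.8,0,0,0,-0.4],[0,-1.0,0,0,0,-0.5]]], hand=0)

```text
time_s: 47.05
eef_pos: [0.4495, -0.1108, 0.2164]
tcp_rot: [[-0.642, 0.767, -0.002], [0.767, 0.642, 0.001], [0.002, -0.001, -1.0]]
force: [-0.1, -0.4, 0.1]
opening: 0.0
grip_force: 0.0
```

step_arm(increments=[[[0,-0.2,0,0,0,-0.1],[0,-0.4,0,0,0,-0.2],[0,-0.6,0,0,0,-0.3],[0,-0.8,0,0,0,-0.4],[0,-1.0,0,0,0,-0.45]]])

```text
time_s: 47.68
eef_pos: [0.4496, -0.2106, 0.2164]
tcp_rot: [[0.008, 1.0, -0.001], [1.0, -0.008, 0.001], [0.001, -0.001, -1.0]]
force: [-0.7, 0.8, 0.5]
opening: -0.0002
grip_force: 0.0
```

```bash
cat > lidchk.py <<'E'
from look import *
g=grab('top');W=pts(g); xw,yw=lid(W,g); s=env.read_state(); print('t',s['time_s'],s['eef_pos'].round(4),s['joint_pos'].round(2))
i=g['img'].mean(-1)
m=(abs(yw)<.17)&(xw>-.15)&(xw<.16)&(W[...,2]>.088)&(i>110)
q=np.c_[xw[m],W[...,2][m]]; print(len(q)); k=q[:,1].argsort()[-60:]; print('lid top pts xw,z',q[k].mean(0),'z med',np.median(q[:,1]), 'theta',np.median(np.arctan2(q[k][:,1]-.095,.131-q[k][:,0])))
q=sel(W,390,450,230,320,.12,.17); print('lever bar',q.mean(0).round(3) if len(q) else None)
E
python3 lidchk.py
```

```text
t 47.725 [ 0.4494 -0.2138  0.2163] [ 0.82  0.24 -0.54  1.94  0.15  1.    0.2 ]
1075
lid top pts xw,z [0.0171545  0.33203883] z med 0.2801739094706672 theta 1.1270427761432873
lever bar [ 0.56  -0.365  0.151]
```

```bash
python3 - <<'E'
from m import *
for z0,z1 in((.02,.09),(.09,.14),(.14,.2)):
    q=sel(Wt,385,425,170,220,z0,z1); print('flask top-view',z0,rect(q) if len(q)>5 else 0,len(q))
    q=sel(Ws,310,355,305,375,z0,z1); print('flask scene',z0,rect(q) if len(q)>5 else 0,len(q))
E
```

```text
flask top-view 0.02 [array([ 765.8, -282.6]), array([135. ,  85.6]), np.float64(2.0)] 281
flask scene 0.02 [array([ 700.4, -228. ]), array([101.5, 211.5]), np.float64(38.6)] 888
flask top-view 0.09 [array([ 727.4, -289.5]), array([64.2, 55.4]), np.float64(64.2)] 346
flask scene 0.09 [array([ 735.4, -303.6]), array([64.1, 49.2]), np.float64(25.4)] 569
flask top-view 0.14 [array([ 732.2, -291.2]), array([29.1, 30. ]), np.float64(80.7)] 125
flask scene 0.14 [array([ 730.8, -293.7]), array([28.8, 31.5]), np.float64(32.8)] 208
```

step_arm(increments=[[[0,-0.2,0.2,0,0,0],[0,-0.4,0.3,0,0,0],[0,-0.6,0.4,0,0,0],[0,-0.8,0.4,0,0,0],[0,-1.0,0.4,0,0,0]]])

```text
time_s: 48.35
eef_pos: [0.4502, -0.3118, 0.2565]
tcp_rot: [[0.005, 1.0, -0.001], [1.0, -0.005, 0.001], [0.001, -0.001, -1.0]]
force: [0.1, -0.8, -0.4]
opening: 0.0001
grip_force: 0.0
```

step_arm(increments=[[[0.2,-0.05,0,0,0,0],[0.4,-0.1,0,0,0,0],[0.6,-0.15,0,0,0,0],[0.8,-0.2,0,0,0,0],[1.0,-0.22,0,0,0,0]]])

```text
time_s: 48.98
eef_pos: [0.5507, -0.3338, 0.2559]
tcp_rot: [[0.006, 1.0, -0.001], [1.0, -0.006, 0.001], [0.001, -0.001, -1.0]]
force: [-0.2, 0.1, 0.7]
opening: 0.0002
grip_force: 0.0
```

step_arm(increments=[[[0.2,0,0,0,0,0],[0.4,0,0,0,0,0],[0.65,0,0,0,0,0],[0.65,0,-0.1,0,0,0],[0.65,0,-0.3,0,0,0]]])

```text
time_s: 49.6
eef_pos: [0.6149, -0.3334, 0.2259]
tcp_rot: [[0.006, 1.0, -0.0], [1.0, -0.006, -0.0], [-0.0, -0.0, -1.0]]
force: [-0.3, -0.3, -0.9]
opening: 0.0
grip_force: 0.0
```

step_arm(increments=[[[0,0,-0.2,0,0,0],[0,0,-0.4,0,0,0],[0,0,-0.6,0,0,0],[0,0,-0.8,0,0,0],[0,0,-0.98,0,0,0]]])

```text
time_s: 50.22
eef_pos: [0.6154, -0.3328, 0.1276]
tcp_rot: [[0.006, 1.0, -0.0], [1.0, -0.006, 0.0], [0.0, -0.0, -1.0]]
force: [0.0, 0.1, -0.6]
opening: -0.0
grip_force: 0.0
```

step_arm(increments=[[[0,0,0,0,0,0],[0,0,0,0,0,0],[0,0,0,0,0,0],[0,0,0,0,0,0],[0,0,0,0,0,0]]])

```text
time_s: 50.85
eef_pos: [0.6157, -0.3329, 0.1295]
tcp_rot: [[0.006, 1.0, 0.001], [1.0, -0.006, -0.0], [-0.0, 0.001, -1.0]]
force: [-0.9, -1.0, 0.8]
opening: 0.0003
grip_force: 0.0
```

step_arm(increments=[[[0,0,0,0,0,0],[0,0,0,0,0,0],[0,0,0,0,0,0],[0,0,0,0,0,0],[0,0,0,0,0,0]]])

```text
time_s: 51.48
eef_pos: [0.6155, -0.3328, 0.129]
tcp_rot: [[0.006, 1.0, 0.0], [1.0, -0.006, 0.0], [0.0, 0.0, -1.0]]
force: [0.1, 0.5, 0.0]
opening: 0.0001
grip_force: 0.0
```

step_arm(increments=[[[0,0,0,0,0,0],[0,0,0,0,0,0],[0,0,0,0,0,0],[0,0,0,0,0,0],[0,0,0,0,0,0]]])

```text
time_s: 52.1
eef_pos: [0.6156, -0.3329, 0.1291]
tcp_rot: [[0.006, 1.0, 0.0], [1.0, -0.006, -0.0], [-0.0, 0.0, -1.0]]
force: [-0.3, -0.2, -1.0]
opening: -0.0001
grip_force: 0.0
```

step_arm(increments=[[[0,0,0,0,0,0],[0,0,0,0,0,0],[0,0,0,0,0,0],[0,0,0,0,0,0],[0,0,0,0,0,0]]])

```text
time_s: 52.72
eef_pos: [0.6155, -0.3328, 0.129]
tcp_rot: [[0.006, 1.0, 0.0], [1.0, -0.006, 0.0], [0.0, 0.0, -1.0]]
force: [-0.2, 0.3, -0.7]
opening: 0.0002
grip_force: 0.0
```

step_arm(increments=[[[0,0,0,0,0,0],[0,0,0,0,0,0],[0,0,0,0,0,0],[0,0,0,0,0,0],[0,0,0,0,0,0]]])

```text
time_s: 53.35
eef_pos: [0.6155, -0.3329, 0.129]
tcp_rot: [[0.006, 1.0, 0.0], [1.0, -0.006, 0.0], [0.0, 0.0, -1.0]]
force: [-1.6, 0.7, -0.1]
opening: -0.0001
grip_force: 0.0
```

step_arm(increments=[[[0,0,0,0,0,0],[0,0,0,0,0,0],[0,0,0,0,0,0],[0,0,0,0,0,0],[0,0,0,0,0,0]]])

```text
time_s: 53.98
eef_pos: [0.6155, -0.3328, 0.129]
tcp_rot: [[0.006, 1.0, 0.0], [1.0, -0.006, 0.0], [0.0, 0.0, -1.0]]
force: [0.4, -0.6, -0.1]
opening: 0.0
grip_force: 0.0
```

step_arm(increments=[[[0,0,0,0,0,0],[0,0,0,0,0,0],[0,0,0,0,0,0],[0,0,0,0,0,0],[0,0,0,0,0,0]]])

```text
time_s: 54.6
eef_pos: [0.6155, -0.3329, 0.129]
tcp_rot: [[0.006, 1.0, 0.0], [1.0, -0.006, 0.0], [0.0, 0.0, -1.0]]
force: [-0.1, -0.0, 0.8]
opening: 0.0001
grip_force: 0.0
```

step_arm(increments=[[[0,0,0,0,0,0],[0,0,0,0,0,0],[0,0,0,0,0,0],[0,0,0,0,0,0],[0,0,0,0,0,0]]])

```text
time_s: 55.22
eef_pos: [0.6155, -0.3329, 0.129]
tcp_rot: [[0.006, 1.0, 0.0], [1.0, -0.006, 0.0], [0.0, 0.0, -1.0]]
force: [0.1, -0.0, 1.1]
opening: 0.0002
grip_force: 0.0
```

step_arm(increments=[[[0,0,0,0,0,0],[0,0,0,0,0,0],[0,0,0,0,0,0],[0,0,0,0,0,0],[0,0,0,0,0,0]]])

```text
time_s: 55.85
eef_pos: [0.6155, -0.3328, 0.129]
tcp_rot: [[0.006, 1.0, 0.0], [1.0, -0.006, 0.0], [0.0, 0.0, -1.0]]
force: [0.3, -0.3, -0.5]
opening: 0.0
grip_force: 0.0
```

step_arm(increments=[[[0,0,0,0,0,0],[0,0,0,0,0,0],[0,0,0,0,0,0],[0,0,0,0,0,0],[0,0,0,0,0,0]]])

```text
time_s: 56.48
eef_pos: [0.6155, -0.3329, 0.1291]
tcp_rot: [[0.006, 1.0, 0.0], [1.0, -0.006, 0.0], [0.0, 0.0, -1.0]]
force: [0.0, -0.1, 0.6]
opening: 0.0004
grip_force: 0.0
```

step_arm(increments=[[[0,0,0,0,0,0],[0,0,0,0,0,0],[0,0,0,0,0,0],[0,0,0,0,0,0],[0,0,0,0,0,0]]])

```text
time_s: 57.1
eef_pos: [0.6155, -0.3328, 0.129]
tcp_rot: [[0.006, 1.0, 0.0], [1.0, -0.006, 0.0], [0.0, 0.0, -1.0]]
force: [-0.3, 0.3, -0.2]
opening: -0.0001
grip_force: 0.0
```

```bash
python3 lidchk.py
```

```text
t 57.15 [ 0.6155 -0.3328  0.129 ] [ 0.72  0.64 -0.44  1.55  0.3   1.02  0.2 ]
3684
lid top pts xw,z [-0.11604896  0.11332427] z med 0.10389410560361101 theta 0.07313619466451429
lever bar [ 0.562 -0.324  0.149]
```

step_arm(increments=[[[0,0,0,0,0,0],[0,0,0,0,0,0],[0,0,0,0,0,0],[0,0,0,0,0,0],[0,0,0,0,0,0]]])

```text
time_s: 57.78
eef_pos: [0.6155, -0.3329, 0.129]
tcp_rot: [[0.006, 1.0, 0.0], [1.0, -0.006, 0.0], [0.0, 0.0, -1.0]]
force: [-1.0, -0.6, -0.3]
opening: 0.0003
grip_force: 0.0
```

step_arm(increments=[[[0,0,0,0,0,0],[0,0,0,0,0,0],[0,0,0,0,0,0],[0,0,0,0,0,0],[0,0,0,0,0,0]]])

```text
time_s: 58.4
eef_pos: [0.6155, -0.3329, 0.129]
tcp_rot: [[0.006, 1.0, 0.0], [1.0, -0.006, 0.0], [0.0, 0.0, -1.0]]
force: [0.0, -0.0, 0.1]
opening: 0.0002
grip_force: 0.0
```

step_arm(increments=[[[0,0,0,0,0,0],[0,0,0,0,0,0],[0,0,0,0,0,0],[0,0,0,0,0,0],[0,0,0,0,0,0]]])

```text
time_s: 59.02
eef_pos: [0.6155, -0.3328, 0.129]
tcp_rot: [[0.006, 1.0, 0.0], [1.0, -0.006, 0.0], [0.0, 0.0, -1.0]]
force: [0.1, -0.2, 0.6]
opening: -0.0
grip_force: 0.0
```

step_arm(increments=[[[0,0,0,0,0,0],[0,0,0,0,0,0],[0,0,0,0,0,0],[0,0,0,0,0,0],[0,0,0,0,0,0]]])

```text
time_s: 59.65
eef_pos: [0.6155, -0.3328, 0.129]
tcp_rot: [[0.006, 1.0, 0.0], [1.0, -0.006, 0.0], [0.0, 0.0, -1.0]]
force: [-0.4, 0.4, -0.1]
opening: 0.0
grip_force: 0.0
```

step_arm(increments=[[[0,0,0,0,0,0],[0,0,0,0,0,0],[0,0,0,0,0,0],[0,0,0,0,0,0],[0,0,0,0,0,0]]])

```text
time_s: 60.28
eef_pos: [0.6155, -0.3328, 0.129]
tcp_rot: [[0.006, 1.0, 0.0], [1.0, -0.006, 0.0], [0.0, 0.0, -1.0]]
force: [1.1, -0.6, 0.2]
opening: 0.0
grip_force: 0.0
```

step_arm(increments=[[[0,0,0,0,0,0],[0,0,0,0,0,0],[0,0,0,0,0,0],[0,0,0,0,0,0],[0,0,0,0,0,0]]])

```text
time_s: 60.9
eef_pos: [0.6155, -0.3329, 0.129]
tcp_rot: [[0.006, 1.0, 0.0], [1.0, -0.006, -0.0], [-0.0, 0.0, -1.0]]
force: [-1.1, -0.8, -0.8]
opening: -0.0001
grip_force: 0.0
```

```bash
python3 - <<'E'
import runpy; d=runpy.run_path('lidchk.py'); from m import *
W=d['W']
for n,w in (('now',W),('start',Wt)):
    X=w[...,:2]-np.array([.5855,-.009]); xw=X@[.996,-.086]; yw=X@[.086,.996]
    i=(abs(yw)<.15)&(xw>-.13)&(xw<-.112)&(w[...,2]>.08)&(w[...,2]<.125); print(n,'front rail z',np.median(w[i][:,2]),i.sum())
    i=(abs(yw)<.05)&(xw<-.08)&(xw>-.13)&(w[...,2]>.13); print(n,'handle',w[i].mean(0),i.sum())
f=grab('scene');g=d['g']
a=cv2.resize(f['img'][120:340,190:440],None,fx=1.6,fy=1.6);b=cv2.resize(g['img'][150:350,160:440],None,fx=1.5,fy=1.5)
h=max(a.shape[0],b.shape[0]); P=lambda x:np.vstack([x,np.zeros((h-x.shape[0],x.shape[1],3),np.uint8)])
cv2.imwrite('pics/s9.png',np.hstack([P(a),P(b)])[:, :800])
E
```

```text
t 60.95 [ 0.6156 -0.3328  0.129 ] [ 0.72  0.64 -0.44  1.55  0.3   1.02  0.2 ]
3678
lid top pts xw,z [-0.00390294  0.10364375] z med 0.09722557730656423 theta 0.050497294185626096
lever bar [ 0.562 -0.325  0.148]
now front rail z 0.0970148154752597 788
now handle [ 0.48185887 -0.00094792  0.14346953] 144
start front rail z 0.0969965730069835 797
start handle [ 0.48186925 -0.000935    0.14341875] 144
```

View pics/s9.png

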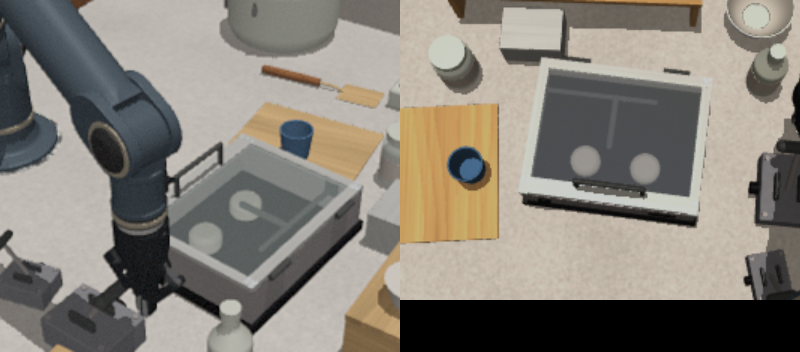

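The lid is fully shut: rail height 97.0 mm and handle position equal the start. The stay is folded (right view 610,100), both cakes are in, and the lever is still OFF. Switching back on.

step_arm(increments=[[[-0.2,0,0,0,0,0],[-0.35,0,0,0,0,0],[-0.5,0,0,0,0,0],[-0.65,0,0,0,0,0],[-0.8,0,0,0,0,0]]])

```text
time_s: 61.62
eef_pos: [0.5361, -0.3326, 0.1307]
tcp_rot: [[0.006, 1.0, 0.003], [1.0, -0.006, -0.001], [-0.0, 0.003, -1.0]]
force: [2.6, 1.7, 10.1]
opening: 0.0002
grip_force: 5.1
```

step_arm(increments=[[[-0.15,0,0,0,0,0],[-0.3,0,0,0,0,0],[-0.45,0,0,0,0,0],[-0.45,0,0,0,0,0],[-0.25,0,0.1,0,0,0]]])

```text
time_s: 62.25
eef_pos: [0.5086, -0.3333, 0.138]
tcp_rot: [[0.008, 1.0, -0.003], [1.0, -0.008, 0.001], [0.001, -0.003, -1.0]]
force: [-0.4, 0.1, -0.5]
opening: -0.0001
grip_force: 0.0
```

step_arm(increments=[[[0,0,0.2,0,0,0],[0,0,0.5,0,0,0],[0,0,0.8,0,0,0],[0.2,0,1.0,0,0,0],[0.5,0,1.0,0,0,0]]])

```text
time_s: 62.88
eef_pos: [0.5612, -0.334, 0.2425]
tcp_rot: [[0.007, 1.0, 0.003], [1.0, -0.007, -0.003], [-0.003, 0.003, -1.0]]
force: [0.4, -0.4, -0.7]
opening: 0.0
grip_force: 0.0
```

step_arm(increments=[[[0.1,-0.2,0.1,0,0,0],[0.2,-0.5,0.2,0,0,0],[0.3,-0.8,0.2,0,0,0],[0.3,-1.0,0.2,0,0,0],[0.3,-1.0,0.2,0,0,0]]])

```text
time_s: 63.5
eef_pos: [0.5891, -0.4347, 0.2586]
tcp_rot: [[0.009, 1.0, -0.001], [1.0, -0.009, 0.0], [0.0, -0.001, -1.0]]
force: [0.2, -0.1, -0.1]
opening: -0.0001
grip_force: 0.0
```

```bash
python3 lidchk.py
```

```text
t 63.55 [ 0.5898 -0.4327  0.2588] [ 0.85  0.59 -0.45  1.32  0.25  1.29  0.39]
3636
lid top pts xw,z [-0.00719967  0.1034736 ] z med 0.09721618480509597 theta 0.060291464251221547
lever bar [ 0.449 -0.325  0.15 ]
```

The lever bar is back at x=0.449, so it is ON. The lid is shut and the robot touches nothing.

```bash
python3 -c "
from bench import env
print(env.sign_off())"
```

```text
the job is handed in; nothing more can be done
None
```

I handed the job in at about 64 s: both rice cakes (only two were on the board) lie flat on the cabinet's floor, the stay is folded, the lid is fully shut, the isolator is back ON, and the cup hadn't moved.

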